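# Hang the pliers back on the bench rack in order of length

## Task

The four pairs of pliers are parked anyhow on the black steel stand. Hang them nose up astride the steel bar of the wooden rack, one in the middle of each bay, in order of length: the shortest in the left bay (as the robot sees it, marked by the shortest dark strip) up to the longest in the right bay. Do not drop any of them and leave the spool, the tin and the dish where they stand.

Things in the scene. Friction and masses are not known exactly. Their poses are not given: they have to be found in the camera images.
- snub_pliers_mid (a point): Plain steel pliers with a short thick nose, the shortest of the four, 96 mm long, 75 g, hung nose up astride a bar. Point: middle of the tool. z up along the nose, x from handle to handle (across the bar). Underside of the joint (rides on the bar) is 10 mm above the point; joint 10 mm wide in x, 10 mm tall; above it the nose, to be gripped, 8 mm thick in x, rises 28 mm more. Handles 22 mm apart inside.
- flared_pliers_mid (a point): Plain steel pliers whose nose widens to a broad flat edge at the tip, the second shortest, 107 mm long, 75 g, hung nose up astride a bar. Point: middle of the tool. z up along the nose, x from handle to handle (across the bar). Underside of the joint (rides on the bar) is 13.5 mm above the point; joint 10 mm wide in x, 10 mm tall; above it the nose, to be gripped, 8 mm thick in x, rises 30 mm more. Handles 22 mm apart inside.
- blue_cutters_mid (a point): Pliers with dark blue handles and a dark nose, the second longest, 116 mm long, 75 g, hung nose up astride a bar. Point: middle of the tool. z up along the nose, x from handle to handle (across the bar). Underside of the joint (rides on the bar) is 20 mm above the point; joint 10 mm wide in x, 10 mm tall; above it the nose, to be gripped, 8 mm thick in x, rises 28 mm more. Handles 22 mm apart inside.
- long_pliers_mid (a point): Plain steel pliers with a long thin tapered nose, the longest of the four, 124 mm long, 75 g, hung nose up astride a bar. Point: middle of the tool. z up along the nose, x from handle to handle (across the bar). Underside of the joint (rides on the bar) is 6 mm above the point; joint 10 mm wide in x, 10 mm tall; above it the nose, to be gripped, 8 mm thick in x, rises 44 mm more. Handles 22 mm apart inside.
- home_rack: Pale wooden plier rack, fixed, 104 x 232 mm. Origin: centre of underside; x away from robot, y left along the bar, z up. Flat steel bar 8 mm thick (x), 14 mm tall, above the origin between two wooden cheeks; its top edge is at z = 100 mm. Three black bands part it into four bays with middles at y = +69, +23, -23, -69 mm; dark inlaid strips in the base before the bays grow from left to right.
- parking_stand: Black steel stand, fixed, 90 x 232 mm, on which the pliers hang at the start, in any order, about 46 mm apart. Origin: centre of its underside; x away from the robot, y along its bar, z up. The bar is like the rack's; its top edge is 95 mm above the origin.
- wax_spool_mid (a point): Bystander: spool of green wire with wooden ends, 44 mm across, 34 mm tall; the point is its centre.
- solder_tin_mid (a point): Bystander: round tin with a yellow lid, 57 mm across, 28 mm tall; the point is its centre.
- borax_dish_mid (a point): Bystander: white ceramic dish, 72 mm across, 18 mm tall; the point is its centre.
Mind the look-alikes: they are no part of the job. Leave any purple look-alike of the part that bears blue_cutters_mid alone.

How it is judged:
By the outcome, as a careful person would: the job done as asked, in the order asked, and still so for the second after the job is handed in, with the robot touching nothing.
It also fails if it takes over 106 s, if anything falls off the work surface, if the arm or the gripper's body presses on something with over 40 N, if the wrist force passes 120 N, or if a joint passes its speed limit or range.

## Robot

A 6-joint arm with a two-finger parallel gripper is mounted at the origin on a cart in front of the work surface, level with it; the furniture and walls round the work are solid. World frame = base frame: x ahead of the robot, y to its left, z up, the work surface at z = 0. Lengths are in mm, angles in rad, forces in N, time in s.
With the tool pointing down it reaches from about 350 to 925 mm from the base axis. Payload 6.4 kg.
Tool frame: the origin (TCP) lies where the fingers leave the gripper's body, on its centre line; the fingertips stand 73 mm ahead of it and the grasp point (between the pads) lies 54 mm ahead of it; z points along the fingers, x is the direction in which the jaws open and shut, and the axes are right-handed (so a half turn about z gives the same grasp; the last joint's range is limited). The gripper opens to 85 mm and grips with 20 to 120 N. Pads are 22 mm wide; open, the fingers measure 114 mm over their backs; the gripper's body (76 mm by 85 mm) begins 54 mm behind the grasp point. The pads swing forward as they close: fully open they stand 13 mm farther back than shut.
Start: joints at [1.005, 0.245, 1.558, -0, 1.339, -0.174], TCP at [248.203, 600.758, 303.89] pointing down, gripper open.
Joint ranges: [-3.13, 3.13], [-1.02, 2.26], [0.13, 2.54], [-0.95, 4.09], [0.21, 2.88], [-2.74, 2.74]. Speed limits (rad/s): [2.57, 2.57, 3.14, 3.14, 3.14, 3.14].

## Interface

Orientations are given as a unit quaternion [w, x, y, z].
In Python, from plant import robot, vision gives the robot as it stands. The module is installed in compiled form; this text tells all that it offers.
- The arm moves only by the tool jog_arm, never from a script. Its argument "moves" is a list of rows, each a list of 3 entries, a list of its own where there are three numbers: the shift along the tool's x, y, z in m, then the turn about the tool's z in rad, then the opening, from 0 (shut) to 1 (fully open). In form: [[[tx, ty, tz], yaw, claw], ...]. A call has 1 to 20 rows; each row is the pose to reach, as a shift and turn from the pose commanded when the call began, along the tool's axes at that moment; what a row does not reach only later rows make up. A row lasts 1/8 s, in which the tool goes at most 62.5 mm and 10.7 degrees, less where a joint would pass 70% of its speed; a pose out of reach is approached as far as the arm can. A call with a gripper value outside its range is refused whole. The fingers move at their own pace and stop on an object; "grip_force" is the grip in N (left out, the last holds). Time passes only in rows, so rows that repeat a pose let the fingers close. It gives the time, the measured TCP pose, the force and the opening at its end, in the units of the state.
- robot.get_state(): the state, without advancing time (a new reading comes with each control period).
- vision.capture(name): name is "scene" or "side" or "wrist"; returns a dict with "color" (480x640x3 uint8, red, green, blue), "K" (3x3 intrinsics, pixels), "R" (3x3) and "t" (3): a world point X has camera coordinates R X + t; the wrist camera has in their place "T_tool_cam" (4x4, takes a point from camera to tool coordinates, whose origin is the TCP and whose axes are the tool frame's). Camera axes: x right, y down, z forward; pixel columns grow to the right and rows downward; lengths in mm; the calibration is good to about 2 mm. A picture is of the moment at which its call begins: read the wrist's pose just before it. There is no depth.
- robot.finish_job(): hands the job in, once; it reports no verdict.
The state is a dict: "time_s": time; "q": joint angles; "joint_vel": joint speeds; "effort": joint torques, N m; "tool_pos": TCP position; "tcp_rot": TCP orientation; "ft_force": force on the tool from outside, world axes, zero at the start; "wrist_torque": the same for the moment, N m; "opening": finger opening in mm.
Only numpy, scipy, OpenCV 4.12 (cv2) and the standard library are available. Lean on these libraries where they do the work, as an engineer would, in place of code of your own. Each camera call takes 0.05 s, during which the arm holds its last target.

## Working session

There is one attempt and no reset: what is moved stays moved. The work goes in short steps, Python scripts to look and compute and a tool call to move; the robot and the scene stay as the last step left them, time stands still between calls to the robot, and variables do not carry over. Pictures are saved under pics/ and viewed, and the job is handed in when it is done.

Besides the shell and the picture viewer there is one more tool, called as name(argument=value, ...) on one line, values as JSON. jog_arm: Moves the arm, as the interface text tells. Its arguments: {"type":"object","properties":{"moves":{"type":"array","items":{"type":"array"}},"grip_force":{"type":"number"}},"required":["moves"]}

```bash
mkdir -p pics
cat > h.py <<'E'
import numpy as np, cv2, json
from plant import robot, vision
def cap(n,fn):
    s=robot.get_state(); c=vision.capture(n); cv2.imwrite('pics/'+fn+'.png',cv2.cvtColor(c['color'],cv2.COLOR_RGB2BGR))
    d={k:np.array(v).tolist() for k,v in c.items() if k!='color'}; d['pos']=np.array(s['tool_pos']).tolist(); d['rot']=np.array(s['tcp_rot']).tolist()
    json.dump(d,open('pics/'+fn+'.json','w')); return c,s
E
python3 - <<'E'
from h import *
for n in ['scene','side','wrist']:
    c,s=cap(n,n+'0'); print(n,{k:np.round(v,3).tolist() for k,v in c.items() if k!='color'})
print(s)
E
```

```text
scene {'K': [[452.156, 0.0, 320.305], [0.0, 452.156, 235.508], [0.0, 0.0, 1.0]], 'R': [[0.805, -0.593, -0.026], [-0.29, -0.356, -0.888], [0.517, 0.723, -0.459]], 't': [-383.544, 279.541, 661.049]}
side {'K': [[547.11, 0.0, 306.2], [0.0, 547.11, 236.547], [0.0, 0.0, 1.0]], 'R': [[0.964, -0.265, 0.009], [-0.095, -0.375, -0.922], [0.248, 0.888, -0.387]], 't': [-494.345, 157.738, 1010.206]}
wrist {'K': [[424.616, 0.0, 328.762], [0.0, 424.616, 240.269], [0.0, 0.0, 1.0]], 'T_tool_cam': [[1.0, -0.0, 0.001, -1.423], [0.0, 0.966, 0.259, -64.412], [-0.001, -0.259, 0.966, -69.714], [0.0, 0.0, 0.0, 1.0]]}
{'time_s': 0.1, 'q': array([ 1.00486600e+00,  2.45724572e-01,  1.55888338e+00, -8.64446362e-06,
        1.33868298e+00, -1.74109092e-01]), 'joint_vel': array([ 1.68361610e-05, -1.27699126e-03, -2.13346164e-03,  9.57294147e-04,
        1.00896280e-04,  7.86472588e-04]), 'effort': array([-8.80278617e-05, -4.30676043e+01, -3.27125859e+01, -1.68944557e-04,
        2.83540467e-03, -9.56173125e-06]), 'tool_pos': array([248.01688685, 600.42200874, 302.90767421]), 'tcp_rot': array([ 3.46507329e-04,  8.31224825e-01,  5.55935761e-01, -7.75236811e-04]), 'ft_force': array([0.42026087, 0.00252707, 1.11802236]), 'wrist_torque': array([ 0.00736319, -0.00215821, -0.04851522]), 'opening': 85.1334831791796}
```

View pics/scene0.png

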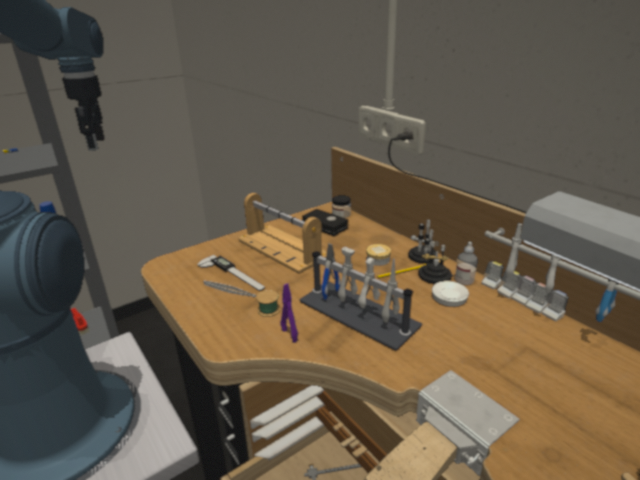

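View pics/side0.png

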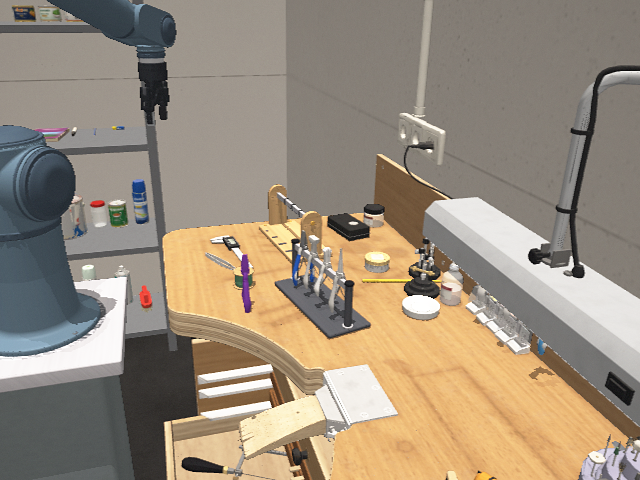

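View pics/wrist0.png

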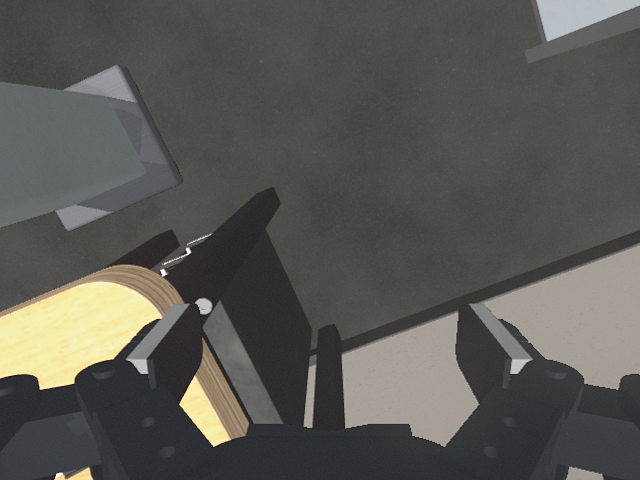

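The scene view shows the black stand at about (360,300) with blue-handled pliers at its left end (328,275) and three steel ones at (346,280), (366,285) and (390,285). Purple pliers stand alone at (288,312). A blue tool hangs from the wall rail at (606,303). The wooden rack is at (283,235). I'll enlarge this area.

Run:
```python
import cv2
a=cv2.imread('pics/scene0.png')[180:350,225:445]; cv2.imwrite('pics/sc_c.png',cv2.resize(a,None,fx=3.5,fy=3.5,interpolation=cv2.INTER_CUBIC))
a=cv2.imread('pics/side0.png')[175:340,225:385]; cv2.imwrite('pics/si_c.png',cv2.resize(a,None,fx=3.6,fy=3.6,interpolation=cv2.INTER_CUBIC))
```

```text
(no output)
```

View pics/sc_c.png

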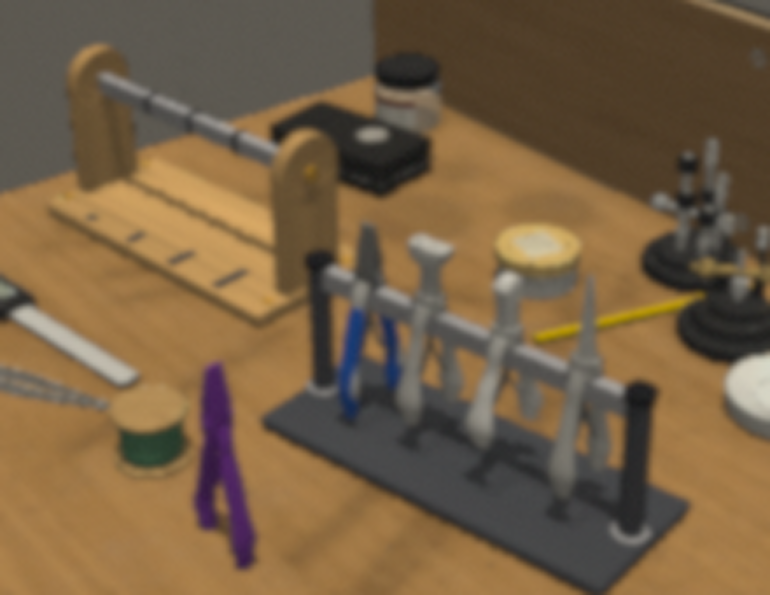

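View pics/si_c.png

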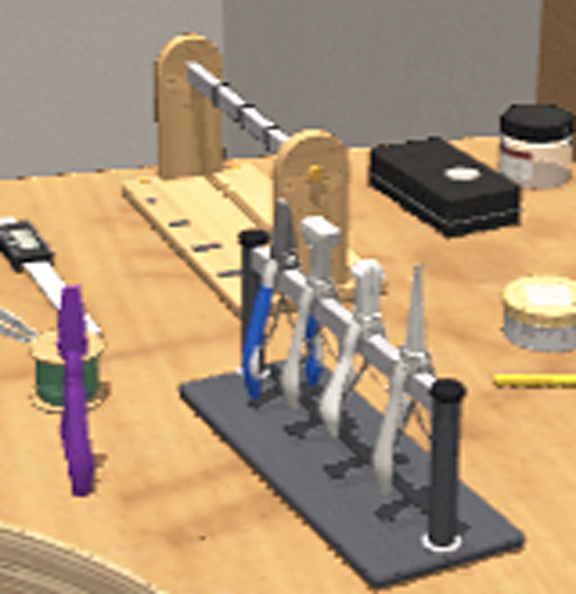

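```bash
cat > fit.py <<'E'
from h import *
from scipy.optimize import least_squares
def cam(fn):
    d=json.load(open('pics/'+fn+'.json')); return d
def proj(d,X):
    K=np.array(d['K'])
    if 'R' in d: c=np.array(d['R'])@X+np.array(d['t'])
    else:
        from scipy.spatial.transform import Rotation as Ro
        w,x,y,z=d['rot']; Rt=Ro.from_quat([x,y,z,w]).as_matrix()
        T=np.array(d['T_tool_cam']); Xt=Rt.T@(X-np.array(d['pos'])); c=T[:3,:3].T@(Xt-T[:3,3])
    p=K@c; return p[:2]/p[2]
def W(p,X): 
    c,s=np.cos(p[2]),np.sin(p[2]); return np.array([p[0]+c*X[0]-s*X[1],p[1]+s*X[0]+c*X[1],X[2]])
def fit(obs,p0):
    # obs: list (camdict, localX, pixel)
    f=lambda p:np.concatenate([proj(d,W(p,np.array(X,float)))-np.array(u) for d,X,u in obs])
    r=least_squares(f,p0,loss='soft_l1'); return r.x,f(r.x).reshape(-1,2)
E
python3 - <<'E'
from fit import *
a=cam('scene0');b=cam('side0')
A=lambda x,y:(225+x/3.5,180+y/3.5); B=lambda x,y:(225+x/3.6,175+y/3.6)
st=[(a,(-45,116,4),A(264,422)),(a,(-45,-116,0),A(600,592)),(a,(45,-116,4),A(688,507)),
(b,(-45,116,4),B(182,390)),(b,(-45,-116,0),B(375,585)),(b,(45,-116,4),B(524,540))]
p,r=fit(st,[600,0,0]);print(p.round(3),r.round(1).tolist())
rk=[(a,(-52,116,8),A(50,208)),(a,(-52,-116,8),A(258,315)),(b,(-52,116,8),B(125,187)),
(a,(0,46,95),A(147,101)),(a,(0,0,95),A(190,122)),(a,(0,-46,95),A(235,140)),
(b,(0,46,95),B(215,90)),(b,(0,0,95),B(239,110)),(b,(0,-46,95),B(268,132))]
p,r=fit(rk,[600,300,0]);print(p.round(3),r.round(1).tolist())
E
```

```text
[ 5.22447e+02 -6.46170e+01  2.08000e-01] [[-0.3, -1.4], [-0.2, 1.8], [1.6, -0.9], [-0.9, -1.3], [-0.5, 1.0], [0.8, -0.6]]
[5.43568e+02 2.48759e+02 1.45000e-01] [[-1.6, -0.9], [-0.3, 1.1], [-3.0, -1.1], [1.1, -0.1], [0.9, -0.8], [0.8, -0.4], [-0.0, 0.1], [0.3, 0.2], [-0.4, 0.2]]
```

```bash
cat >> fit.py <<'E'
def rel(cmd,tgt):
    """cmd=(x,y,z,th) commanded, tgt same; th=angle of tool x in world; tool down. returns shift m, yaw"""
    th=cmd[3]; d=np.array(tgt[:3],float)-np.array(cmd[:3],float)
    c,s=np.cos(th),np.sin(th)
    return np.round([(d[0]*c+d[1]*s)/1e3,(d[0]*s-d[1]*c)/1e3,-d[2]/1e3,-(tgt[3]-th)],4).tolist()
E
python3 -c "
from fit import *
print(rel((248.2,600.8,303.9,1.179),(551,203,360,.18)))"
```

```text
[-0.252, 0.4318, -0.0561, 0.999]
```

jog_arm(moves=[[[-0.025,0.043,-0.006],0.1,1],[[-0.05,0.086,-0.011],0.2,1],[[-0.076,0.13,-0.017],0.3,1],[[-0.101,0.173,-0.022],0.4,1],[[-0.126,0.216,-0.028],0.5,1],[[-0.151,0.259,-0.034],0.6,1],[[-0.176,0.302,-0.039],0.7,1],[[-0.202,0.345,-0.045],0.8,1],[[-0.227,0.389,-0.05],0.9,1],[[-0.252,0.432,-0.056],1.0,1],[[-0.252,0.432,-0.056],1.0,1],[[-0.252,0.432,-0.056],1.0,1],[[-0.252,0.432,-0.056],1.0,1]])

```text
time_s: 1.78
tool_pos: [550.4, 203.9, 359.5]
tcp_rot: [-0.0, 0.996, 0.09, -0.0]
ft_force: [-1.2, 0.3, 0.1]
opening: 85.2
```

Run:
```python
from h import *
c,s=cap('wrist','w1'); print(s['time_s'],s['tool_pos'],s['tcp_rot'],s['ft_force'])
w,x,y,z=s['tcp_rot'];print(2*np.arctan2(y,x))
```

```text
1.775 [550.43504766 203.91299907 359.52197417] [-5.24137325e-05  9.95909851e-01  9.03516649e-02 -3.76701113e-04] [-1.15110487  0.32912122  0.06420542]
0.18095011012847387
```

View pics/w1.png

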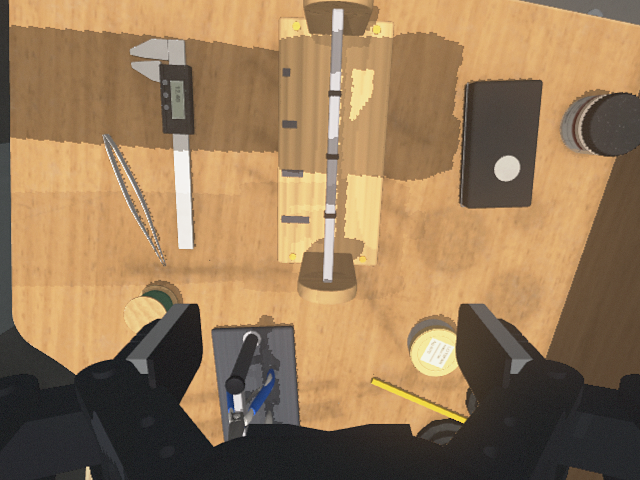

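The view shows the rack: bar from (337,10) to (328,280), black bands near (336,93), (332,157) and (330,216), and the shortest strip at the top (+y). I'll crop in for accurate points.

Run:
```python
import cv2
a=cv2.imread('pics/w1.png')[0:300,265:405]; cv2.imwrite('pics/w1c1.png',cv2.resize(a[:150],None,fx=5,fy=4,interpolation=cv2.INTER_NEAREST));cv2.imwrite('pics/w1c2.png',cv2.resize(a[150:],None,fx=5,fy=4,interpolation=cv2.INTER_NEAREST))
```

```text
(no output)
```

View pics/w1c1.png

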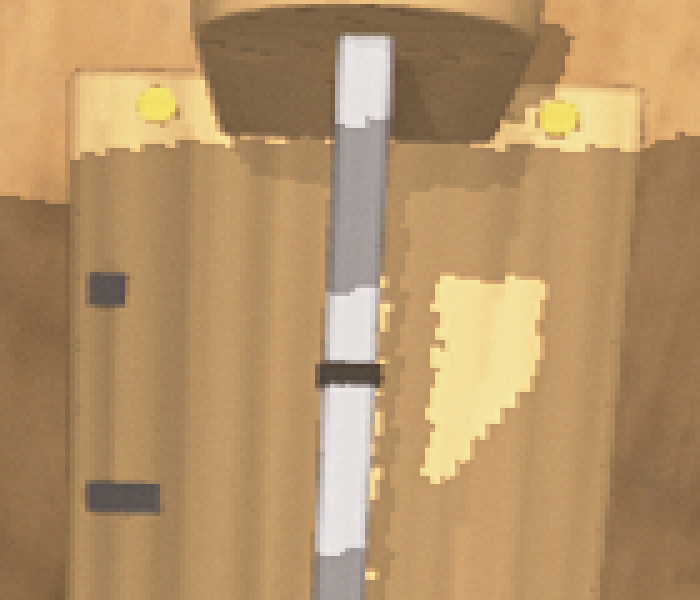

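View pics/w1c2.png

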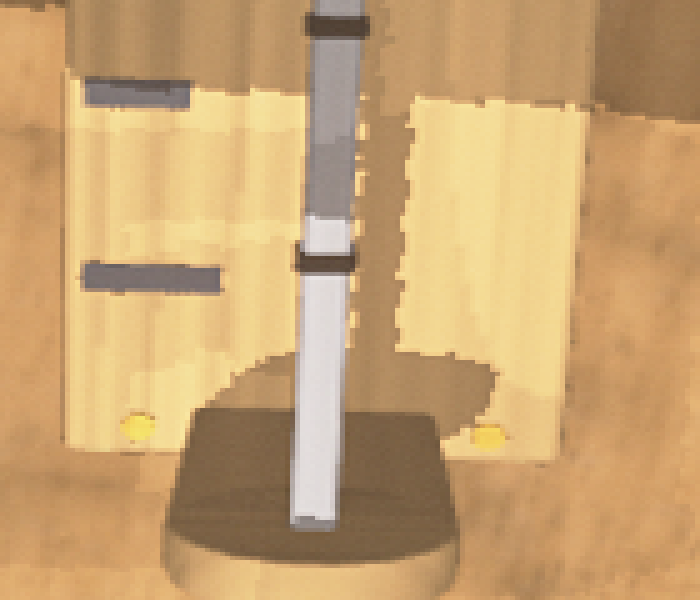

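```bash
python3 -c "
from fit import *
print(rel((551,203,360,.18),(531.5,-112,360,.208)))"
```

```text
[-0.0756, 0.3064, -0.0, -0.028]
```

jog_arm(moves=[[[-0.0095,0.038,0],-0.003,1],[[-0.019,0.077,0],-0.007,1],[[-0.028,0.115,0],-0.01,1],[[-0.038,0.153,0],-0.014,1],[[-0.047,0.191,0],-0.017,1],[[-0.057,0.23,0],-0.021,1],[[-0.066,0.268,0],-0.025,1],[[-0.0756,0.3064,0],-0.028,1],[[-0.0756,0.3064,0],-0.028,1],[[-0.0756,0.3064,0],-0.028,1],[[-0.0756,0.3064,0],-0.028,1]])

```text
time_s: 3.2
tool_pos: [531.5, -110.8, 359.9]
tcp_rot: [-0.0, 0.995, 0.104, 0.0]
ft_force: [0.2, -0.1, 0.2]
opening: 85.6
```

Run:
```python
from fit import *
c,s=cap('wrist','w2'); print(s['time_s'],s['tool_pos'],s['tcp_rot'],s['ft_force'])
w,x,y,z=s['tcp_rot'];print(2*np.arctan2(y,x))
a=cv2.imread('pics/w2.png'); print(a.shape)
d=cam('w1')
o=[(d,(0,46,100),(335,93.5)),(d,(0,0,100),(332.4,156.3)),(d,(0,-46,100),(330.2,215)),
(d,(-52,116,6),(280,17.5)),(d,(52,116,6),(393.4,22)),(d,(-52,-116,6),(278,261.3)),(d,(52,-116,6),(376.6,265))]
for k in (o,o[:3]):
  p,r=fit(k,[544,249,.145]);print(p.round(3),r.round(1).tolist())
```

```text
3.2 [ 531.47976214 -110.78785172  359.88409498] [-8.14627026e-05  9.94548002e-01  1.04279737e-01  2.45344754e-05] [ 0.21305414 -0.0536532   0.16012057]
0.20893932507583524
(480, 640, 3)
[5.4595e+02 2.4534e+02 1.4300e-01] [[0.0, -0.5], [0.1, 0.4], [0.0, 0.8], [-0.7, -0.4], [0.6, -0.1], [-0.4, 0.1], [0.3, -0.1]]
[5.45877e+02 2.45503e+02 1.43000e-01] [[-0.0, -0.7], [0.1, 0.1], [-0.1, 0.6]]
```

View pics/w2.png

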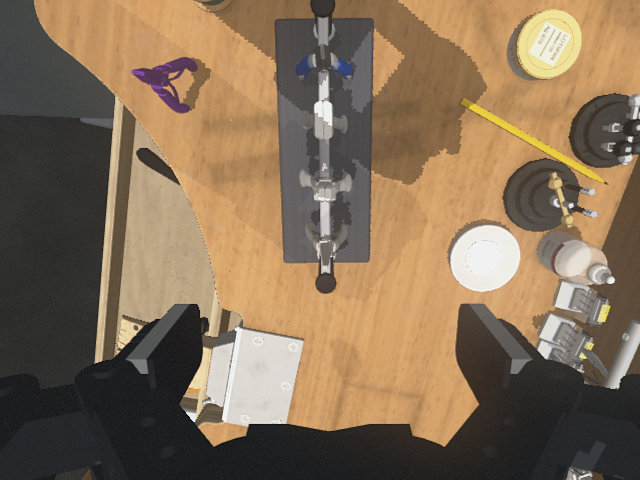

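Run:
```python
import cv2
a=cv2.imread('pics/w2.png')[0:300,265:385]; cv2.imwrite('pics/w2c1.png',cv2.resize(a[:150],None,fx=6,fy=4,interpolation=cv2.INTER_NEAREST));cv2.imwrite('pics/w2c2.png',cv2.resize(a[150:],None,fx=6,fy=4,interpolation=cv2.INTER_NEAREST))
```

```text
(no output)
```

View pics/w2c1.png

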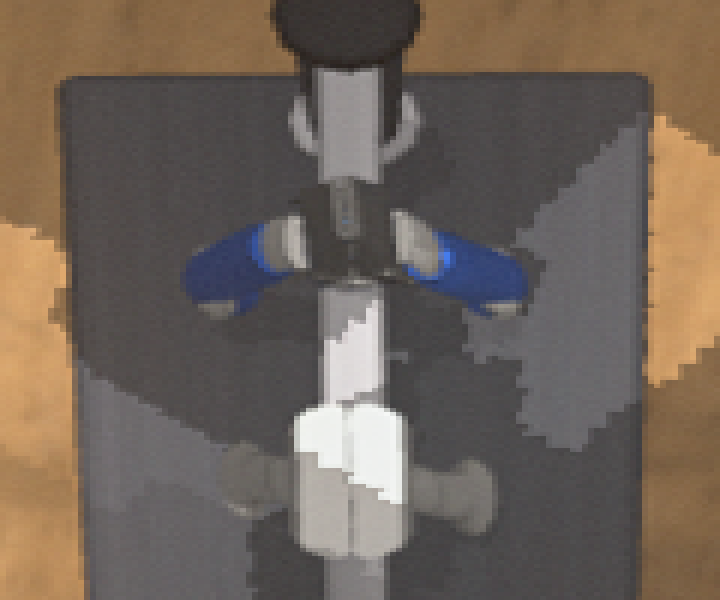

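View pics/w2c2.png

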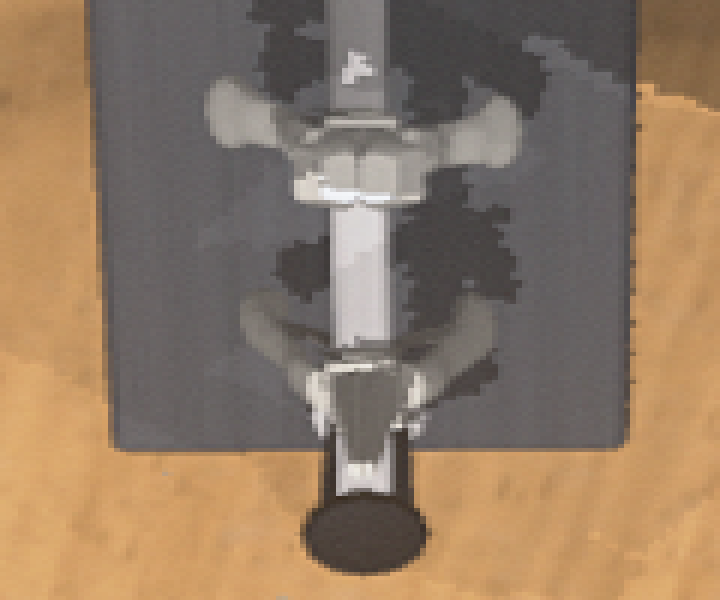

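Run:
```python
from fit import *
d=cam('w2')
o=[(d,(-45,116,5),(275.3,19.5)),(d,(45,116,5),(373.3,18.7)),(d,(-45,-116,5),(283.7,262.5)),(d,(45,-116,5),(369.5,262)),
]
p,r=fit(o,[522,-65,.208]);print(p.round(3),r.round(1).tolist())
for z in (95,105,119,133,149):
  print(z,[(y,proj(d,W(p,np.array([0,y,z]))).round(1).tolist()) for y in (69,23,-23,-69)])
def inv(px,z):
  r=least_squares(lambda q:proj(d,W(p,np.array([q[0],q[1],z])))-px,[0,0]);return r.x.round(1)
print('blue tip',inv((322.5,47),133),'joint bottom edge',inv((323,71),97))
print('flared tip',inv((323.5,120),135))
print('snub tip',inv((325,197),133),'joint top edge',inv((325,178.5),105), 'far face bot')
print('long tip',inv((325.5,267),149),'joint top',inv((325.5,239),105), 'handles',inv((325.5,231),60))
for row,z in ((170,35),(178,35)):print(inv((325,row),z))
print('bar',inv((323,20),95),inv((326,272),95))
```

```text
[ 5.20098e+02 -7.01560e+01  2.16000e-01] [[-0.5, -0.0], [0.5, -0.0], [0.0, 0.1], [-0.0, -0.0]]
95 [(69, [323.9, 59.6]), (23, [324.5, 124.7]), (-23, [325.1, 185.2]), (-69, [325.7, 241.5])]
105 [(69, [323.7, 57.4]), (23, [324.4, 124.6]), (-23, [325.0, 186.9]), (-69, [325.6, 244.8])]
119 [(69, [323.5, 54.2]), (23, [324.2, 124.5]), (-23, [324.9, 189.5]), (-69, [325.5, 249.7])]
133 [(69, [323.3, 50.6]), (23, [324.1, 124.4]), (-23, [324.7, 192.4]), (-69, [325.4, 255.1])]
149 [(69, [323.0, 46.1]), (23, [323.8, 124.3]), (-23, [324.5, 195.9]), (-69, [325.2, 261.8])]
blue tip [-0.5 71.2] joint bottom edge [-0.7 61. ]
flared tip [-0.3 25.8]
snub tip [  0.2 -26.3] joint top edge [  0.  -16.6] far face bot
long tip [  0.2 -72.8] joint top [ -0.  -64.3] handles [ -0.4 -68.7]
[ -0.5 -17. ]
[ -0.5 -24.3]
bar [-0.4 95.4] [  0.  -95.3]
```

```bash
cat >> fit.py <<'E'
ST=np.array([520.1,-70.2,.216]); RK=np.array([545.9,245.4,.143])
def cur():
    s=robot.get_state(); w,x,y,z=s['tcp_rot']; return (*s['tool_pos'],2*np.arctan2(y,x))
def tgt(P,y,z,x=0):
    X=W(P,np.array([x,y,z],float)); return (*X,P[2])
E
python3 -c "
from fit import *
print(rel(cur(),tgt(ST,-24,260)),rel(cur(),tgt(ST,-24,180)))"
```

```text
[-0.0025, -0.0181, 0.0999, -0.0071] [-0.0025, -0.0181, 0.1799, -0.0071]
```

jog_arm(moves=[[[-0.001,-0.006,0.033],-0.002,0.6],[[-0.002,-0.012,0.066],-0.005,0.6],[[-0.0025,-0.018,0.1],-0.007,0.6],[[-0.0025,-0.018,0.1],-0.007,0.6],[[-0.0025,-0.018,0.1],-0.007,0.6]])

```text
time_s: 3.88
tool_pos: [526.0, -94.9, 261.5]
tcp_rot: [0.001, 0.994, 0.107, 0.001]
ft_force: [0.7, 0.3, 0.3]
opening: 51.1
```

Run:
```python
from fit import *
cap('wrist','w3');cap('side','s3'); print(cur())
print(rel(cur(),tgt(ST,-24,180)))
```

```text
(np.float64(526.2908681981922), np.float64(-95.29969245148064), np.float64(262.0805392956232), np.float64(0.21418621339672853))
[-0.0007, -0.0018, 0.0821, -0.0018]
```

View pics/w3.png

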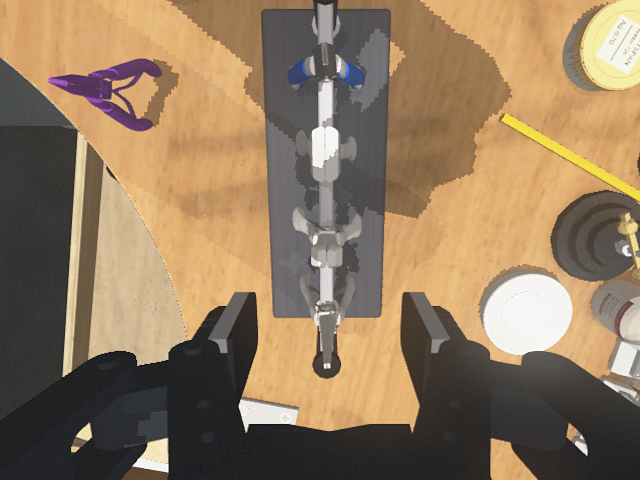

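View pics/s3.png

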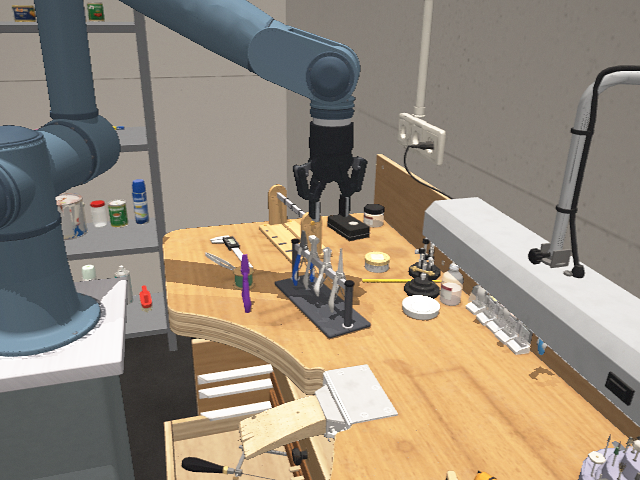

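Run:
```python
from fit import *
d=cam('w3')
o=[(d,(-45,116,5),(262,10)),(d,(45,116,5),(390,10)),(d,(-45,-116,5),(274,317)),(d,(45,-116,5),(381,317))]
p,r=fit(o,[522,-65,.208]);print(p.round(3),r.round(1).tolist())
for y,z in ((70,133),(26,135),(-24,133),(-24,105),(-71,149),(-71,105)): print(y,z,proj(d,W(ST,np.array([0,y,z]))).round(1))
a=cv2.imread('pics/w3.png')[0:390,260:390]; cv2.imwrite('pics/w3c1.png',cv2.resize(a[:195],None,fx=5,fy=3,interpolation=cv2.INTER_NEAREST));cv2.imwrite('pics/w3c2.png',cv2.resize(a[195:],None,fx=5,fy=3,interpolation=cv2.INTER_NEAREST))
```

```text
[ 5.19905e+02 -7.01760e+01  2.17000e-01] [[-0.7, 0.1], [1.0, -0.2], [-0.4, 0.3], [0.2, -0.1]]
70 133 [326.5  49.8]
26 135 [326.7 154.1]
-24 133 [327. 258.]
-24 105 [327.1 242.8]
-71 149 [327.2 361.3]
-71 105 [327.3 320.8]
```

View pics/w3c1.png

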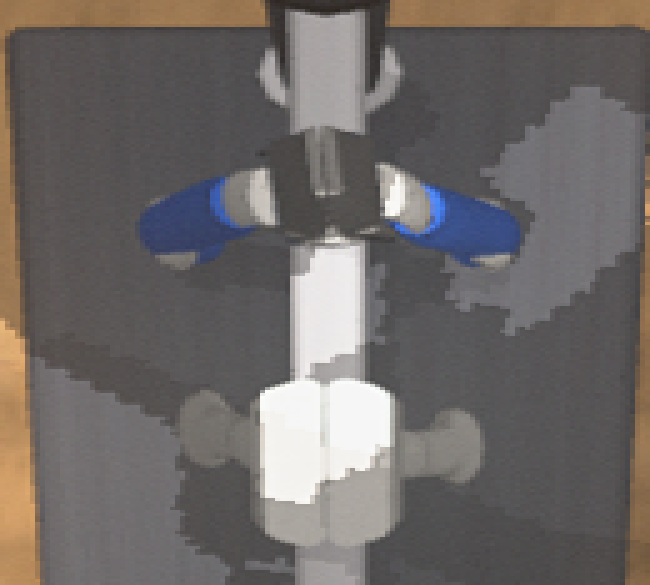

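View pics/w3c2.png

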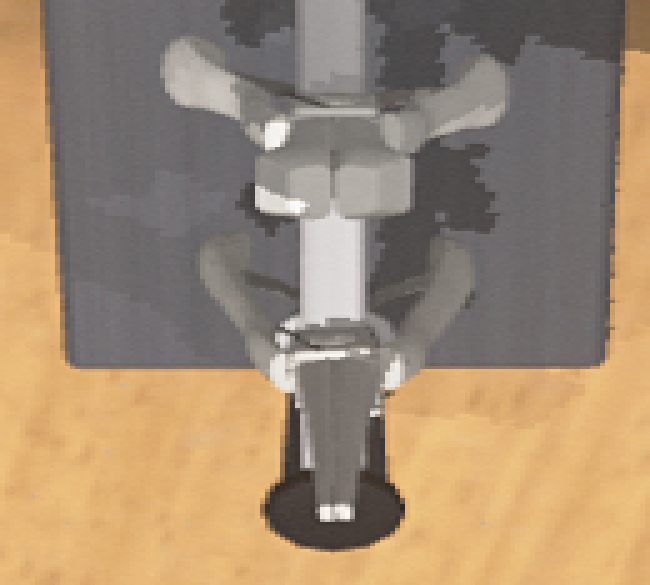

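```bash
python3 -c "
from fit import *
for i in range(3):print(np.round(cur(),3))
print(robot.get_state()['joint_vel'])"
```

```text
[ 5.26291e+02 -9.53000e+01  2.62081e+02  2.14000e-01]
[ 5.26291e+02 -9.53000e+01  2.62081e+02  2.14000e-01]
[ 5.26291e+02 -9.53000e+01  2.62081e+02  2.14000e-01]
[-0.00330977 -0.00043244  0.00328228  0.00101831 -0.00233641 -0.00065178]
```

```bash
cat >> fit.py <<'E'
def app(c,m):
    th=c[3]; C,S=np.cos(th),np.sin(th); x,y,z=np.array(m[:3])*1e3
    return (c[0]+C*x+S*y, c[1]+S*x-C*y, c[2]-z, th-m[3])
START=(248.203,600.758,303.89,2*np.arctan2(.55594,.83122))
def cmd():
    c=START
    for l in open('cmds.txt'):
        if l.strip(): c=app(c,[float(v) for v in l.split()])
    return c
def done(*m): open('cmds.txt','a').write(' '.join(map(str,m))+'\n')
E
cat > cmds.txt <<'E'
-.252 .432 -.056 1.0
-.0756 .3064 0 -.028
-.0025 -.018 .1 -.007
E
python3 -c "
from fit import *
c=START
for l in open('cmds.txt'):
  c=app(c,[float(v) for v in l.split()]);print(np.round(c,3))
print(rel(c,tgt(ST,-24,180)))
"
```

```text
[5.51238e+02 2.02891e+02 3.59890e+02 1.79000e-01]
[ 5.31396e+02 -1.12073e+02  3.59890e+02  2.07000e-01]
[ 5.2525e+02 -9.4971e+01  2.5989e+02  2.1400e-01]
[0.0003, -0.0013, 0.0799, -0.002]
```

jog_arm(moves=[[[-0.0005,-0.001,0.025],-0.002,0.6],[[-0.0007,-0.0018,0.05],-0.002,0.6],[[-0.0007,-0.0018,0.07],-0.002,0.6],[[-0.0007,-0.0018,0.081],-0.002,0.6],[[-0.0007,-0.0018,0.081],-0.002,0.6]])

```text
time_s: 4.6
tool_pos: [524.4, -93.5, 179.1]
tcp_rot: [0.0, 0.994, 0.108, 0.0]
ft_force: [-0.2, -0.7, 0.4]
opening: 51.3
```

Run:
```python
from fit import *
cap('wrist','w4'); print(np.round(cur(),2),robot.get_state()['ft_force'])
print(rel(cur(),tgt(ST,-24,180)))
```

```text
[ 5.2472e+02 -9.3620e+01  1.7975e+02  2.2000e-01] [ 1.23966989 -0.25502272 -0.0417085 ]
[0.0005, 0.0001, -0.0002, -0.0001]
```

View pics/w4.png

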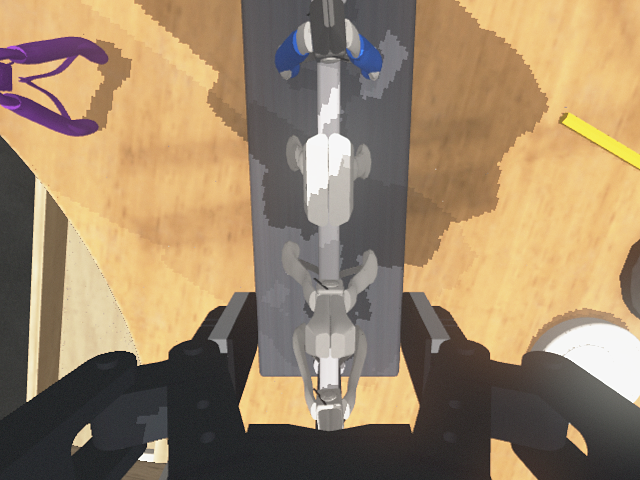

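The snub nose is at (329,330), centred between the pads at about (240,330) and (418,330). I'll close.

jog_arm(moves=[[[0,0,0],0,0],[[0,0,0],0,0],[[0,0,0],0,0],[[0,0,0],0,0],[[0,0,0],0,0]], grip_force=45)

```text
time_s: 5.28
tool_pos: [524.6, -93.5, 179.6]
tcp_rot: [0.0, 0.994, 0.108, 0.0]
ft_force: [-0.3, 1.4, 5.8]
opening: 7.1
```

Run:
```python
from fit import *
cap('wrist','w5'); print(np.round(cur(),2),robot.get_state()['ft_force'],robot.get_state()['opening'])
c=cur(); c0=(c[0],c[1],300,c[3]); print(rel(c,c0)); 
t=tgt(RK,69,300); print(rel(c,t)); print(t)
```

```text
[ 5.2460e+02 -9.3500e+01  1.7964e+02  2.2000e-01] [-0.60293261  0.34184651  5.04013373] 6.832860670942828
[0.0, 0.0, -0.1204, -0.0]
[0.0985, -0.3953, -0.1204, 0.073]
(np.float64(536.0665940138982), np.float64(313.6957108954325), np.float64(300.0), np.float64(0.143))
```

View pics/w5.png

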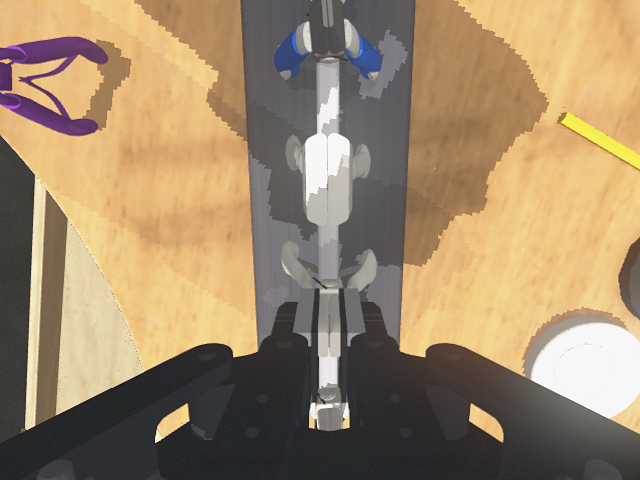

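jog_arm(moves=[[[0,0,-0.015],0,0],[[0,0,-0.04],0,0],[[0,0,-0.07],0,0],[[0,0,-0.1],0,0],[[0,0,-0.125],0,0],[[0.006,-0.025,-0.125],0.005,0],[[0.015,-0.06,-0.125],0.011,0],[[0.025,-0.1,-0.125],0.018,0],[[0.035,-0.14,-0.125],0.026,0],[[0.045,-0.18,-0.125],0.033,0],[[0.055,-0.22,-0.125],0.04,0],[[0.065,-0.26,-0.125],0.048,0],[[0.075,-0.3,-0.125],0.055,0],[[0.085,-0.34,-0.125],0.063,0],[[0.093,-0.375,-0.125],0.069,0],[[0.0985,-0.3953,-0.125],0.073,0],[[0.0985,-0.3953,-0.125],0.073,0],[[0.0985,-0.3953,-0.125],0.073,0]])

```text
time_s: 7.58
tool_pos: [535.8, 313.0, 303.8]
tcp_rot: [0.0, 0.997, 0.071, -0.0]
ft_force: [0.5, 0.6, -1.5]
opening: 7.2
```

Run:
```python
from fit import *
cap('wrist','w6'); cap('side','s6');print(np.round(cur(),3),robot.get_state()['ft_force'],robot.get_state()['opening'])
print(rel(cur(),tgt(RK,69,185.5)))
a=cv2.imread('pics/s6.png')[150:300,200:400]; cv2.imwrite('pics/s6c.png',cv2.resize(a,None,fx=4,fy=4))
```

```text
[5.35880e+02 3.12794e+02 3.03916e+02 1.42000e-01] [-0.36924366  0.86400026 -0.49547778] 6.4097588745711676
[0.0003, -0.0009, 0.1184, -0.0014]
```

View pics/w6.png

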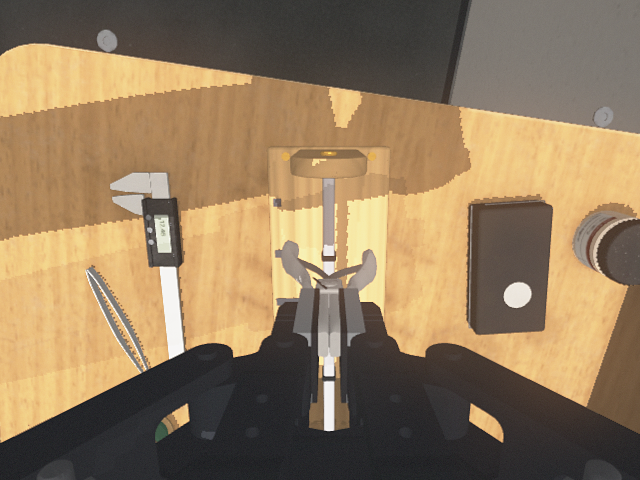

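View pics/s6c.png

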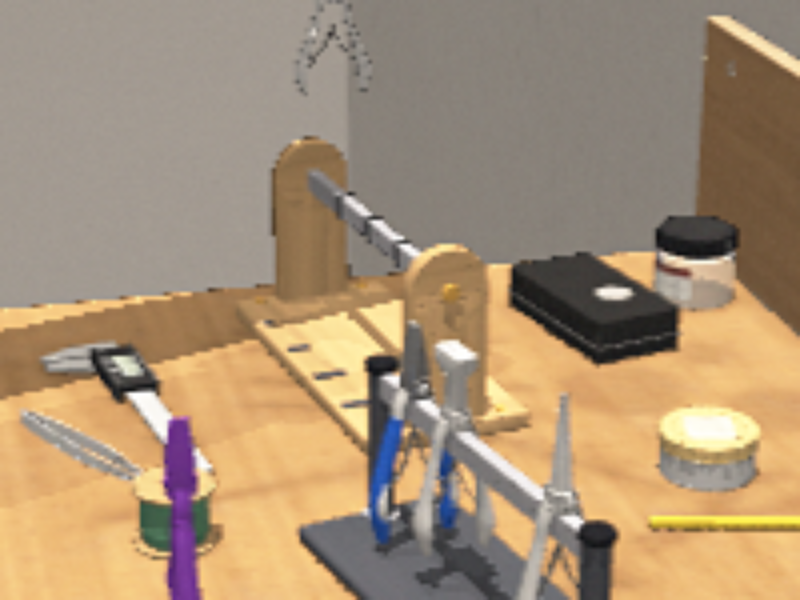

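Run:
```python
from fit import *
d=cam('w6')
for y in (92,46,0,-46): print(y,proj(d,W(RK,np.array([0,y,100]))).round(1))
for x,y in ((-52,116),(52,116)): print(proj(d,W(RK,np.array([x,y,6]))).round(1))
a=cv2.imread('pics/w6.png')[130:440,250:410]; cv2.imwrite('pics/w6c.png',cv2.resize(a,None,fx=4,fy=1.9,interpolation=cv2.INTER_NEAREST))
```

```text
92 [328.9 190.5]
46 [328.9 258.4]
0 [329.  320.9]
-46 [329.  378.6]
[267.2 146.1]
[390.2 146. ]
```

View pics/w6c.png

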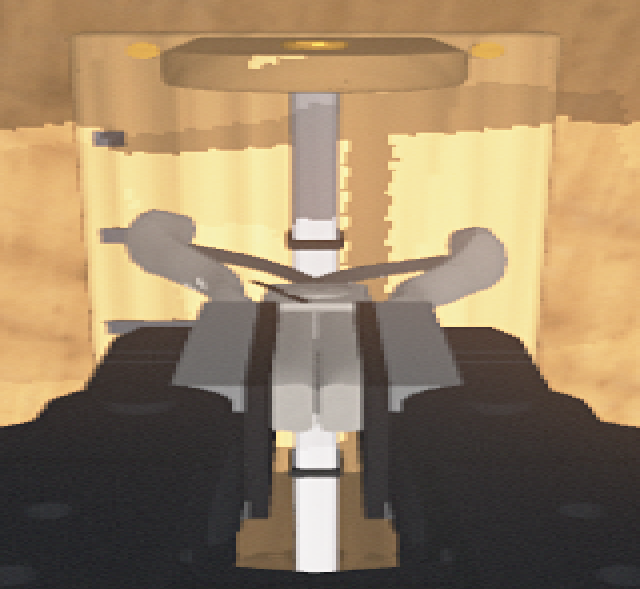

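jog_arm(moves=[[[0.0003,-0.0009,0.025],-0.001,0],[[0.0003,-0.0009,0.055],-0.001,0],[[0.0003,-0.0009,0.085],-0.001,0],[[0.0003,-0.0009,0.105],-0.001,0],[[0.0003,-0.0009,0.114],-0.001,0],[[0.0003,-0.0009,0.116],-0.001,0],[[0.0003,-0.0009,0.116],-0.001,0]])

```text
time_s: 8.55
tool_pos: [536.4, 315.0, 189.0]
tcp_rot: [-0.0, 0.997, 0.072, 0.001]
ft_force: [0.0, -0.5, -0.4]
opening: 7.0
```

Run:
```python
from fit import *
cap('side','s7');cap('wrist','w7');print(np.round(cur(),3),robot.get_state()['ft_force'],robot.get_state()['opening'])
a=cv2.imread('pics/s7.png')[150:300,200:400]; cv2.imwrite('pics/s7c.png',cv2.resize(a,None,fx=4,fy=4))
```

```text
[5.36426e+02 3.15037e+02 1.89084e+02 1.44000e-01] [-0.11957922 -0.41715767 -0.47382763] 6.92448285857403
```

View pics/s7c.png

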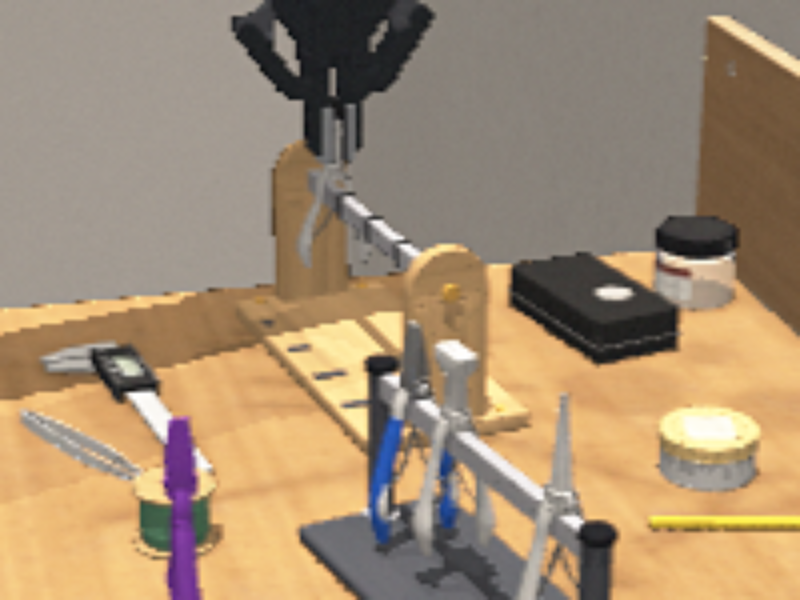

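View pics/w7.png

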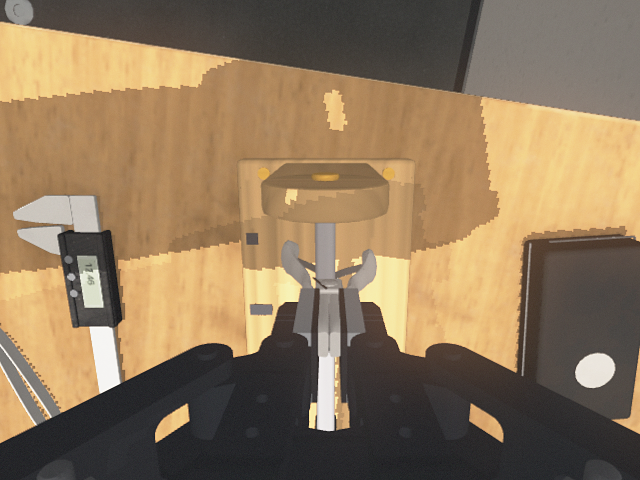

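jog_arm(moves=[[[-0.0003,0.0013,0.002],0,0],[[-0.0003,0.0013,0.0035],0,0],[[-0.0003,0.0013,0.0042],0,0],[[-0.0003,0.0013,0.0042],0,0]])

```text
time_s: 9.15
tool_pos: [535.9, 313.5, 184.7]
tcp_rot: [0.0, 0.997, 0.072, 0.0]
ft_force: [-2.6, -1.6, 4.9]
opening: 6.9
```

jog_arm(moves=[[[0,0,0],0,0.15],[[0,0,0],0,0.3],[[0,0,0],0,0.5],[[0,0,0],0,0.5],[[0,0,-0.03],0,0.6],[[0,0,-0.07],0,0.6],[[0,0,-0.1],0,0.6],[[0,0,-0.1],0,0.6],[[0,0,-0.1],0,0.6]])

```text
time_s: 10.28
tool_pos: [535.2, 313.3, 282.3]
tcp_rot: [0.0, 0.997, 0.072, -0.001]
ft_force: [0.2, -0.0, -1.0]
opening: 51.5
```

Run:
```python
from fit import *
cap('side','s8');cap('wrist','w8');print(np.round(cur(),3),robot.get_state()['ft_force'],robot.get_state()['opening'])
a=cv2.imread('pics/s8.png')[150:300,200:400]; cv2.imwrite('pics/s8c.png',cv2.resize(a,None,fx=4,fy=4))
print(rel(cur(),tgt(ST,26,270)))
d=cam('w8')
for y,z in((46,100),(69,100),(0,100),(69,110),(69,138)):print(y,z,proj(d,W(RK,np.array([0,y,z]))).round(1))
```

```text
[5.34986e+02 3.13163e+02 2.81497e+02 1.44000e-01] [-0.09963081 -0.62385033  0.07518877] 51.082399456730286
[-0.0716, 0.3513, 0.0115, -0.0721]
46 100 [330.9 269.5]
69 100 [331.  233.8]
0 100 [330.8 336.4]
69 110 [331.1 237.9]
69 138 [331.2 251.5]
```

View pics/s8c.png

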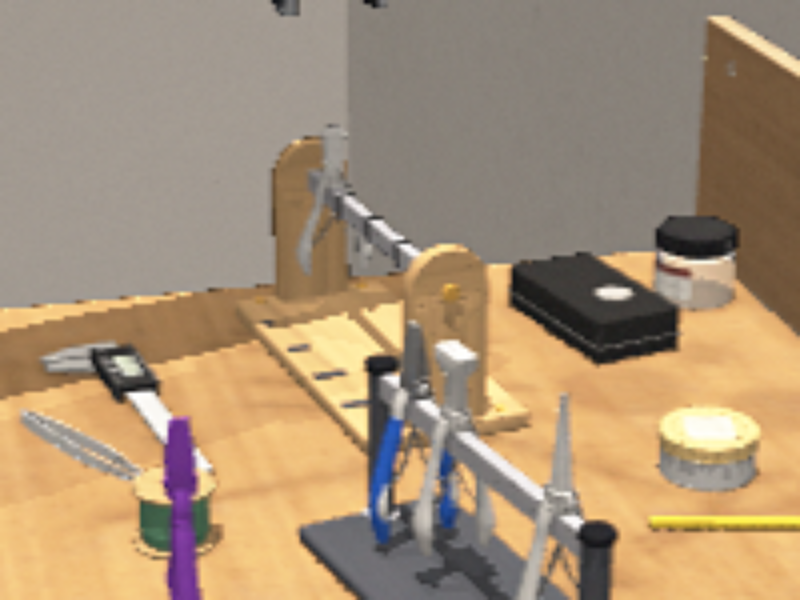

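View pics/w8.png

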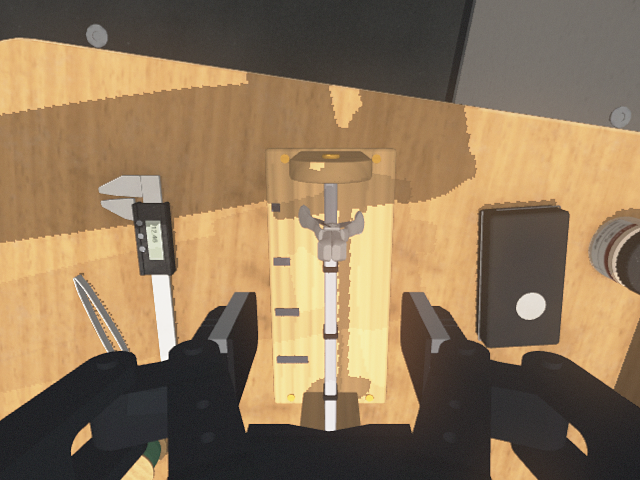

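Run:
```python
import cv2
a=cv2.imread('pics/w8.png')[140:410,250:410]; cv2.imwrite('pics/w8c.png',cv2.resize(a,None,fx=3,fy=2.2,interpolation=cv2.INTER_NEAREST))
```

```text
(no output)
```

View pics/w8c.png

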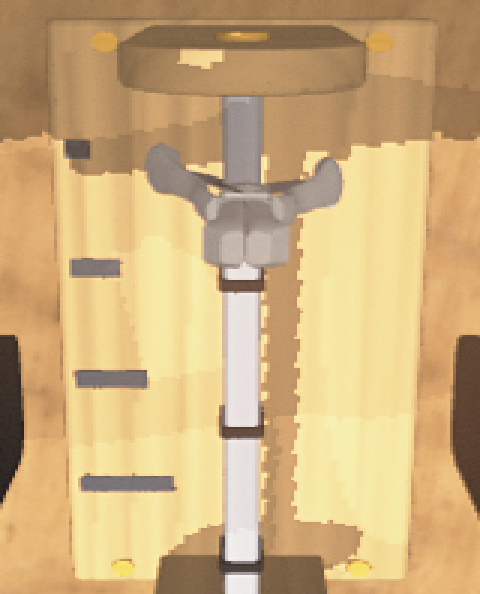

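jog_arm(moves=[[[-0.008,0.04,0.0],-0.008,0.6],[[-0.017,0.085,0.0],-0.017,0.6],[[-0.027,0.13,0.0],-0.027,0.6],[[-0.036,0.175,0.0],-0.036,0.6],[[-0.045,0.22,0.0],-0.045,0.6],[[-0.054,0.265,0.0],-0.054,0.6],[[-0.063,0.31,0.0],-0.063,0.6],[[-0.069,0.34,0.005],-0.07,0.6],[[-0.0716,0.3513,0.0115],-0.072,0.6],[[-0.0716,0.3513,0.0115],-0.072,0.6],[[-0.0716,0.3513,0.0115],-0.072,0.6]])

```text
time_s: 11.75
tool_pos: [515.3, -43.5, 271.9]
tcp_rot: [-0.0, 0.994, 0.108, -0.0]
ft_force: [-0.0, -0.2, -0.7]
opening: 50.7
```

Run:
```python
from fit import *
print(np.round(cur(),3))
print(rel(cur(),tgt(ST,26,182)))
```

```text
[ 5.15254e+02 -4.34930e+01  2.71857e+02  2.17000e-01]
[-0.001, 0.0011, 0.0899, 0.0011]
```

jog_arm(moves=[[[-0.001,0.001,0.03],0.001,0.6],[[-0.001,0.001,0.06],0.001,0.6],[[-0.001,0.001,0.08],0.001,0.6],[[-0.001,0.001,0.089],0.001,0.6],[[-0.001,0.001,0.089],0.001,0.6]])

```text
time_s: 12.38
tool_pos: [514.5, -45.1, 183.1]
tcp_rot: [-0.0, 0.994, 0.108, -0.0]
ft_force: [0.2, -0.1, 0.7]
opening: 51.5
```

Run:
```python
from fit import *
cap('wrist','w9'); print(np.round(cur(),2),robot.get_state()['ft_force'])
print(rel(cur(),tgt(ST,26,182)))
```

```text
[ 5.1497e+02 -4.5290e+01  1.8383e+02  2.2000e-01] [-0.1238046   0.24670043  0.45160668]
[-0.0003, -0.0006, 0.0018, -0.0002]
```

View pics/w9.png

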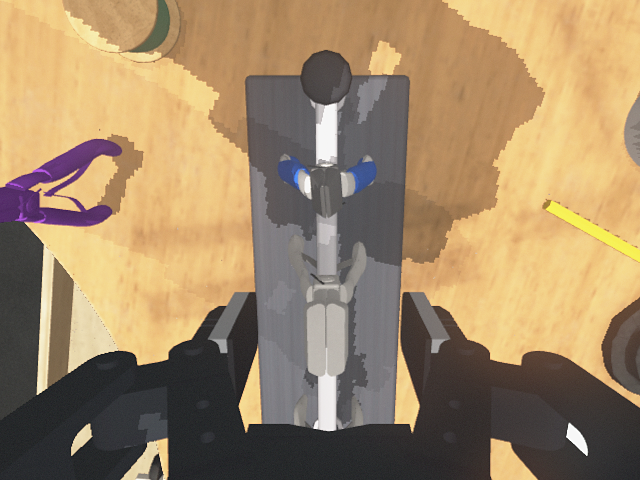

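Flared pliers centred at (326,330) between the pads. I'll close.

jog_arm(moves=[[[0,0,0.0015],0,0],[[0,0,0.0015],0,0],[[0,0,0.0015],0,0],[[0,0,0.0015],0,0],[[0,0,0.0015],0,0]])

```text
time_s: 13.05
tool_pos: [514.8, -45.8, 182.3]
tcp_rot: [0.0, 0.994, 0.107, 0.0]
ft_force: [-1.1, 1.1, 4.8]
opening: 7.1
```

Run:
```python
from fit import *
print(np.round(cur(),2),robot.get_state()['ft_force'],robot.get_state()['opening'])
print(rel(cur(),tgt(RK,23,307)))
```

```text
[ 5.1484e+02 -4.5770e+01  1.8228e+02  2.1000e-01] [-1.13999453  1.06626112  4.75909697] 7.127494438837741
[0.0941, -0.3008, -0.1247, 0.072]
```

jog_arm(moves=[[[0,0,-0.015],0,0],[[0,0,-0.04],0,0],[[0,0,-0.07],0,0],[[0,0,-0.1],0,0],[[0,0,-0.125],0,0],[[0.008,-0.025,-0.125],0.006,0],[[0.019,-0.06,-0.125],0.014,0],[[0.031,-0.1,-0.125],0.024,0],[[0.044,-0.14,-0.125],0.033,0],[[0.056,-0.18,-0.125],0.043,0],[[0.069,-0.22,-0.125],0.053,0],[[0.081,-0.26,-0.125],0.062,0],[[0.09,-0.288,-0.125],0.069,0],[[0.0941,-0.3008,-0.125],0.072,0],[[0.0941,-0.3008,-0.125],0.072,0],[[0.0941,-0.3008,-0.125],0.072,0]])

```text
time_s: 15.05
tool_pos: [542.3, 267.3, 306.7]
tcp_rot: [0.0, 0.997, 0.071, -0.0]
ft_force: [0.0, 0.4, -0.1]
opening: 7.0
```

Run:
```python
from fit import *
cap('wrist','w10');print(np.round(cur(),3),robot.get_state()['ft_force'],robot.get_state()['opening'])
print(rel(cur(),tgt(RK,23,190)))
```

```text
[5.42376e+02 2.67292e+02 3.06745e+02 1.42000e-01] [-0.0664039 -0.1320341  0.2100824] 7.2346642123881315
[0.0004, -0.0008, 0.1167, -0.0012]
```

View pics/w10.png

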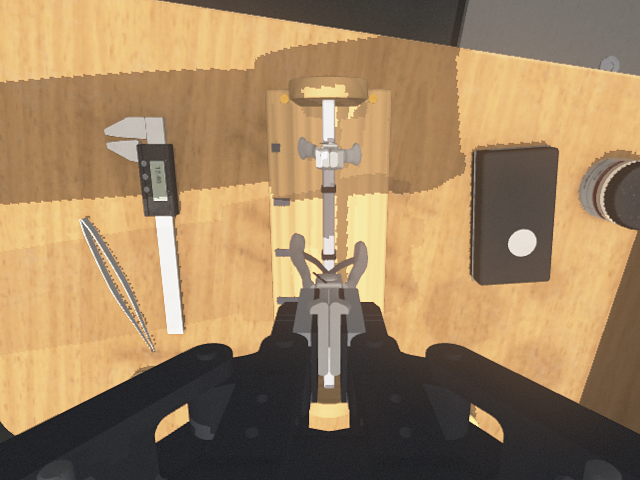

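jog_arm(moves=[[[0.0003,0.0,0.025],-0.001,0],[[0.0003,0.0,0.055],-0.001,0],[[0.0003,0.0,0.085],-0.001,0],[[0.0003,0.0,0.105],-0.001,0],[[0.0003,0.0,0.114],-0.001,0],[[0.0003,0.0,0.116],-0.001,0],[[0.0003,0.0,0.116],-0.001,0]])

```text
time_s: 15.98
tool_pos: [543.2, 268.4, 191.8]
tcp_rot: [-0.0, 0.997, 0.072, 0.001]
ft_force: [-0.4, -0.4, -1.0]
opening: 6.8
```

Run:
```python
from fit import *
cap('wrist','w11');print(np.round(cur(),3),robot.get_state()['ft_force'],robot.get_state()['opening'])
print(rel(cur(),tgt(RK,23,187.3)))
d=cam('w10')
for y,z in((46,100),(0,100),(-46,100)):print(y,z,proj(d,W(RK,np.array([0,y,z]))).round(1))
```

```text
[5.43214e+02 2.68522e+02 1.91883e+02 1.44000e-01] [ 0.32637943  0.49236877 -0.14134629] 6.9275884901808045
[-0.0006, 0.0003, 0.0046, 0.0011]
46 100 [328.9 189.7]
0 100 [329. 257.]
-46 100 [329. 319.]
```

View pics/w11.png

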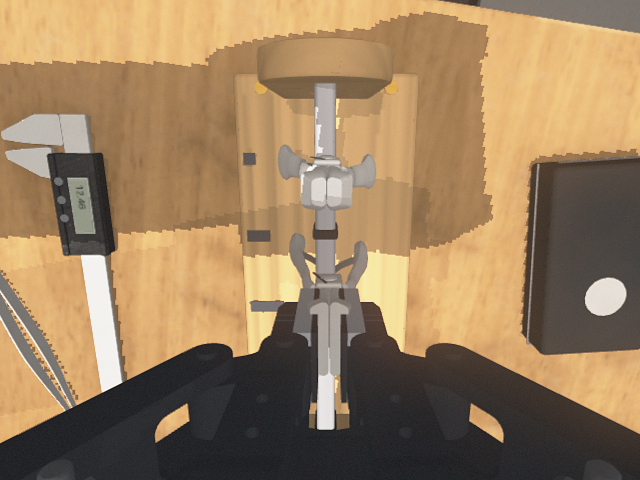

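jog_arm(moves=[[[-0.0005,0,0.002],0.001,0],[[-0.0005,0,0.004],0.001,0],[[-0.0005,0,0.0048],0.001,0],[[-0.0005,0,0.0048],0.001,0]])

```text
time_s: 16.52
tool_pos: [542.4, 268.4, 187.3]
tcp_rot: [-0.0, 0.997, 0.072, 0.0]
ft_force: [-3.7, -2.1, 5.9]
opening: 6.8
```

jog_arm(moves=[[[0,0,0],0,0.15],[[0,0,0],0,0.3],[[0,0,0],0,0.5],[[0,0,0],0,0.5],[[0,0,-0.03],0,0.6],[[0,0,-0.07],0,0.6],[[0,0,-0.09],0,0.6],[[0,0,-0.09],0,0.6],[[0,0,-0.09],0,0.6]])

```text
time_s: 17.65
tool_pos: [541.4, 268.0, 274.0]
tcp_rot: [0.0, 0.997, 0.071, -0.001]
ft_force: [-0.8, 0.3, -0.3]
opening: 51.2
```

Run:
```python
from fit import *
cap('wrist','w12');print(np.round(cur(),3),robot.get_state()['ft_force'],robot.get_state()['opening'])
print(rel(cur(),tgt(ST,70,270)))
```

```text
[5.41275e+02 2.68010e+02 2.73705e+02 1.43000e-01] [ 0.08470627 -0.14597364 -0.16306621] 51.11988216119406
[-0.0742, 0.2619, 0.0037, -0.0731]
```

View pics/w12.png

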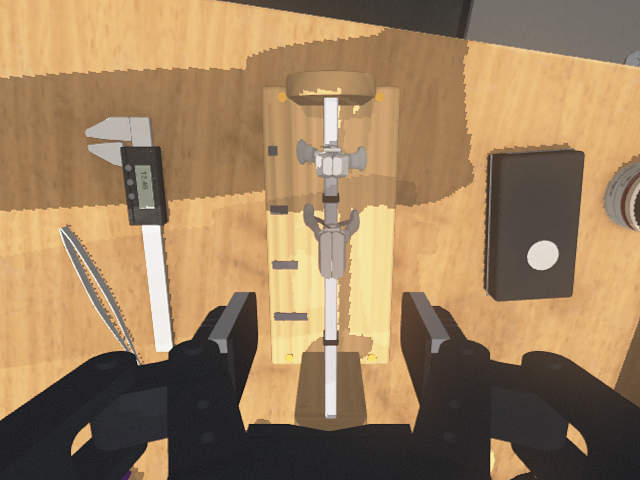

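Two are hung: snub at (331,160), flared at (331,250). Next is the blue pair. The candidates were the stand's blue-handled, dark-nosed pair (w9 at (325,190)), the purple pair on the table at (60,190), and the wall one at (606,303) in the scene view. The stand one fits and was confirmed in the crops above.

jog_arm(moves=[[[-0.01,0.035,0.0],-0.01,0.6],[[-0.022,0.078,0.0],-0.022,0.6],[[-0.034,0.12,0.0],-0.034,0.6],[[-0.046,0.163,0.0],-0.046,0.6],[[-0.058,0.205,0.0],-0.058,0.6],[[-0.068,0.24,0.0],-0.067,0.6],[[-0.0745,0.263,0.004],-0.073,0.6],[[-0.0745,0.263,0.004],-0.073,0.6],[[-0.0745,0.263,0.004],-0.073,0.6]])

```text
time_s: 18.82
tool_pos: [505.6, -2.2, 271.1]
tcp_rot: [-0.0, 0.994, 0.108, -0.001]
ft_force: [-0.0, -0.1, 0.1]
opening: 51.1
```

Run:
```python
from fit import *
cap('wrist','w13');print(np.round(cur(),3))
print(rel(cur(),tgt(ST,70,182)))
d=cam('w13')
for y,z in ((70,105),(70,133),(79,105),(61,97)): print(proj(d,W(ST,np.array([0,y,z]))).round(1))
a=cv2.imread('pics/w13.png')[150:350,250:410]; cv2.imwrite('pics/w13c.png',cv2.resize(a,None,fx=4,fy=3,interpolation=cv2.INTER_NEAREST))
```

```text
[ 5.05705e+02 -1.94200e+00  2.71336e+02  2.17000e-01]
[-0.0006, -0.0002, 0.0893, 0.0007]
[328.1 240.7]
[328.1 254.9]
[328.1 225.4]
[328.2 251.8]
```

View pics/w13c.png

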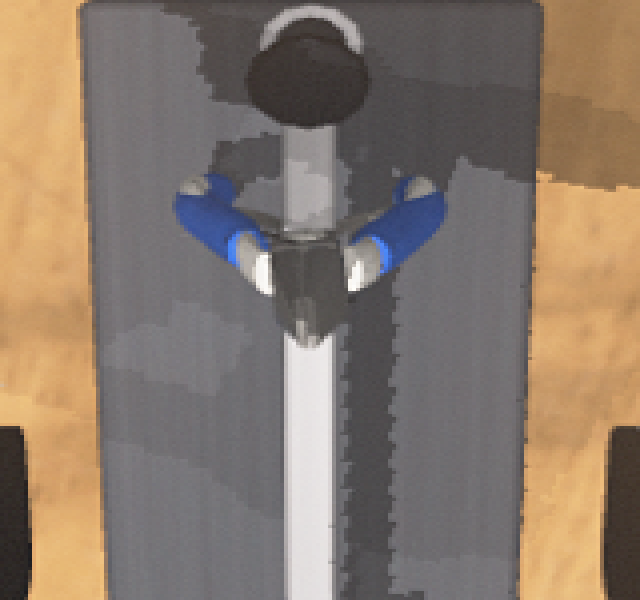

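jog_arm(moves=[[[-0.0005,0.001,0.03],0.001,0.6],[[-0.0005,0.001,0.06],0.001,0.6],[[-0.0005,0.001,0.08],0.001,0.6],[[-0.0005,0.001,0.089],0.001,0.6],[[-0.0005,0.001,0.089],0.001,0.6]])

```text
time_s: 19.5
tool_pos: [505.5, -3.2, 182.6]
tcp_rot: [-0.0, 0.994, 0.108, -0.0]
ft_force: [-0.4, -0.5, 0.9]
opening: 51.4
```

Run:
```python
from fit import *
cap('wrist','w14'); print(np.round(cur(),2),robot.get_state()['ft_force'])
print(rel(cur(),tgt(ST,69,182)))
```

```text
[ 5.0594e+02 -3.4400e+00  1.8340e+02  2.2000e-01] [-0.25450731 -0.32678505  0.67725598]
[-0.0005, -0.0008, 0.0014, -0.0003]
```

View pics/w14.png

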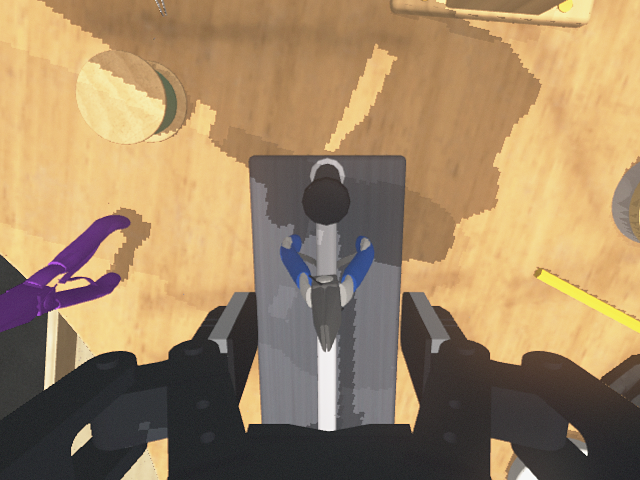

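Blue pliers centred at (325,315). I'll close.

jog_arm(moves=[[[-0.0004,-0.0008,0.0012],0,0.5],[[-0.0004,-0.0008,0.0012],0,0],[[-0.0004,-0.0008,0.0012],0,0],[[-0.0004,-0.0008,0.0012],0,0],[[-0.0004,-0.0008,0.0012],0,0],[[-0.0004,-0.0008,0.0012],0,0]])

```text
time_s: 20.3
tool_pos: [505.2, -3.2, 182.2]
tcp_rot: [0.0, 0.994, 0.107, 0.0]
ft_force: [-2.4, -1.1, 5.0]
opening: 7.2
```

Run:
```python
from fit import *
print(np.round(cur(),2),robot.get_state()['ft_force'],robot.get_state()['opening'])
print(rel(cur(),tgt(RK,-23,307)))
```

```text
[ 5.0521e+02 -3.1500e+00  1.8218e+02  2.2000e-01] [-2.39462099 -1.07871889  4.96682033] 7.246270115321265
[0.0911, -0.2112, -0.1248, 0.072]
```

jog_arm(moves=[[[0,0,-0.015],0,0],[[0,0,-0.04],0,0],[[0,0,-0.07],0,0],[[0,0,-0.1],0,0],[[0,0,-0.125],0,0],[[0.011,-0.025,-0.125],0.008,0],[[0.026,-0.06,-0.125],0.02,0],[[0.043,-0.1,-0.125],0.034,0],[[0.06,-0.14,-0.125],0.048,0],[[0.078,-0.18,-0.125],0.061,0],[[0.087,-0.202,-0.125],0.069,0],[[0.0911,-0.2112,-0.125],0.072,0],[[0.0911,-0.2112,-0.125],0.072,0],[[0.0911,-0.2112,-0.125],0.072,0]])

```text
time_s: 22.05
tool_pos: [548.9, 221.8, 306.7]
tcp_rot: [0.0, 0.997, 0.071, -0.0]
ft_force: [-0.6, -0.5, -0.9]
opening: 6.8
```

Run:
```python
from fit import *
cap('wrist','w15');print(np.round(cur(),3),robot.get_state()['ft_force'],robot.get_state()['opening'])
print(rel(cur(),tgt(RK,-23,190)))
```

```text
[5.48926e+02 2.21813e+02 3.06736e+02 1.42000e-01] [-0.41602655  0.46050989 -0.88541096] 6.896655557093296
[0.0004, -0.0008, 0.1167, -0.0011]
```

View pics/w15.png

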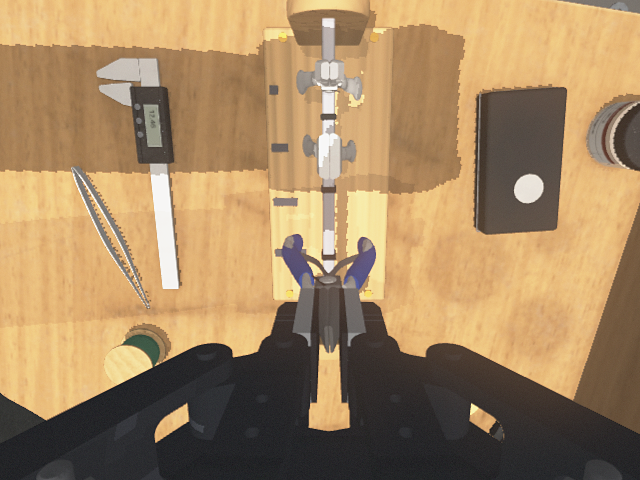

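jog_arm(moves=[[[0.0003,0.0,0.025],-0.001,0],[[0.0003,0.0,0.055],-0.001,0],[[0.0003,0.0,0.085],-0.001,0],[[0.0003,0.0,0.105],-0.001,0],[[0.0003,0.0,0.114],-0.001,0],[[0.0003,0.0,0.116],-0.001,0],[[0.0003,0.0,0.116],-0.001,0]])

```text
time_s: 22.98
tool_pos: [549.8, 222.9, 191.7]
tcp_rot: [-0.0, 0.997, 0.072, 0.001]
ft_force: [-0.1, -0.2, 0.0]
opening: 6.9
```

Run:
```python
from fit import *
cap('wrist','w16');print(np.round(cur(),3),robot.get_state()['ft_force'],robot.get_state()['opening'])
print(rel(cur(),tgt(RK,-23,187.2)))
```

```text
[5.49879e+02 2.22871e+02 1.91864e+02 1.44000e-01] [-0.5640043  -0.07479006 -0.45419032] 7.068457874883246
[-0.0007, 0.0001, 0.0047, 0.001]
```

View pics/w16.png

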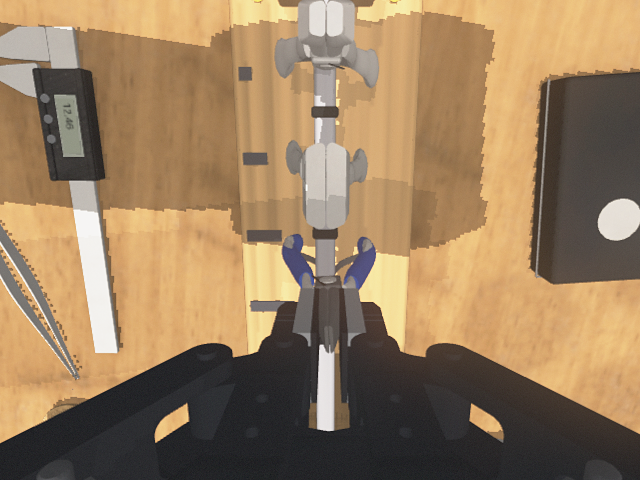

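jog_arm(moves=[[[-0.0005,0,0.002],0.001,0],[[-0.0005,0,0.004],0.001,0],[[-0.0005,0,0.0048],0.001,0],[[-0.0005,0,0.0048],0.001,0]])

```text
time_s: 23.52
tool_pos: [549.0, 222.8, 187.2]
tcp_rot: [0.0, 0.997, 0.072, 0.0]
ft_force: [-3.1, -0.8, 6.1]
opening: 7.2
```

jog_arm(moves=[[[0,0,0],0,0.15],[[0,0,0],0,0.3],[[0,0,0],0,0.5],[[0,0,0],0,0.5],[[0,0,-0.03],0,0.6],[[0,0,-0.07],0,0.6],[[0,0,-0.09],0,0.6],[[0,0,-0.09],0,0.6],[[0,0,-0.09],0,0.6]])

```text
time_s: 24.65
tool_pos: [548.0, 222.5, 274.0]
tcp_rot: [0.0, 0.997, 0.071, -0.001]
ft_force: [-0.4, -0.4, -0.1]
opening: 51.3
```

Run:
```python
from fit import *
cap('wrist','w17');print(np.round(cur(),3),robot.get_state()['ft_force'],robot.get_state()['opening'])
print(rel(cur(),tgt(ST,-70,285)))
```

```text
[5.47906e+02 2.22482e+02 2.73739e+02 1.43000e-01] [-0.01073804  0.42757078 -1.17855356] 51.3050944086365
[-0.0641, 0.3555, -0.0113, -0.073]
```

View pics/w17.png

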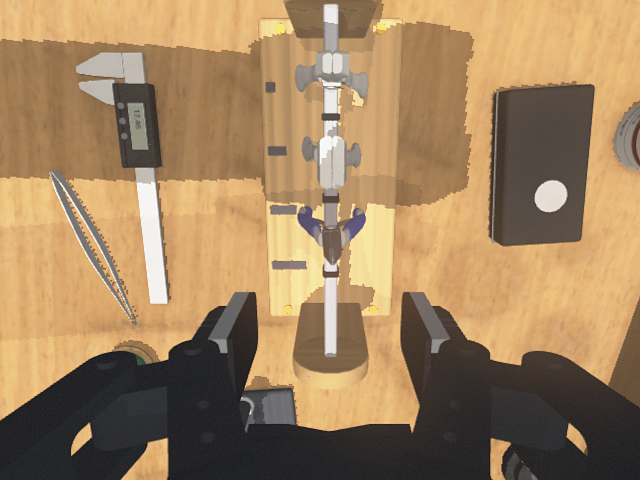

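Three are hung, the third being blue at (331,235). Now the long pair.

jog_arm(moves=[[[-0.007,0.04,-0.011],-0.008,0.6],[[-0.015,0.085,-0.011],-0.017,0.6],[[-0.023,0.13,-0.011],-0.027,0.6],[[-0.032,0.175,-0.011],-0.036,0.6],[[-0.04,0.22,-0.011],-0.045,0.6],[[-0.048,0.265,-0.011],-0.054,0.6],[[-0.056,0.31,-0.011],-0.063,0.6],[[-0.062,0.345,-0.011],-0.07,0.6],[[-0.0641,0.3555,-0.011],-0.073,0.6],[[-0.0641,0.3555,-0.011],-0.073,0.6],[[-0.0641,0.3555,-0.011],-0.073,0.6]])

```text
time_s: 26.08
tool_pos: [535.9, -137.2, 286.4]
tcp_rot: [-0.0, 0.994, 0.108, -0.0]
ft_force: [-0.9, 0.5, -1.0]
opening: 51.3
```

Run:
```python
from fit import *
cap('wrist','w18');print(np.round(cur(),3))
print(rel(cur(),tgt(ST,-70,182)))
d=cam('w18')
for y,z in ((-70,105),(-70,149),(-62.5,105),(-77.5,105)): print(proj(d,W(ST,np.array([0,y,z]))).round(1))
a=cv2.imread('pics/w18.png')[150:350,250:410]; cv2.imwrite('pics/w18c.png',cv2.resize(a,None,fx=4,fy=3,interpolation=cv2.INTER_NEAREST))
```

```text
[ 5.35960e+02 -1.37100e+02  2.86581e+02  2.17000e-01]
[-0.0012, 0.0013, 0.1046, 0.0015]
[326.9 236.8]
[326.6 258.3]
[326.9 224.8]
[326.9 248.6]
```

View pics/w18c.png

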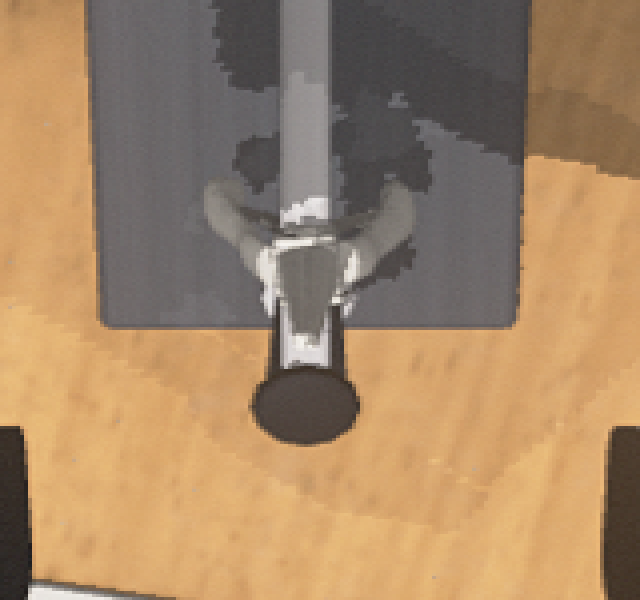

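jog_arm(moves=[[[-0.001,0.003,0.03],0.001,0.6],[[-0.001,0.003,0.06],0.001,0.6],[[-0.001,0.003,0.085],0.001,0.6],[[-0.001,0.003,0.1],0.001,0.6],[[-0.001,0.003,0.104],0.001,0.6],[[-0.001,0.003,0.104],0.001,0.6]])

```text
time_s: 26.88
tool_pos: [536.0, -141.4, 183.5]
tcp_rot: [0.0, 0.994, 0.107, 0.0]
ft_force: [0.2, 0.1, -0.7]
opening: 51.2
```

Run:
```python
from fit import *
cap('wrist','w19'); print(np.round(cur(),2),robot.get_state()['ft_force'])
print(rel(cur(),tgt(ST,-72,182)))
```

```text
[ 5.3619e+02 -1.4158e+02  1.8391e+02  2.2000e-01] [-0.04780197 -1.0916466   0.27823762]
[-0.0004, -0.0012, 0.0019, -0.0008]
```

View pics/w19.png

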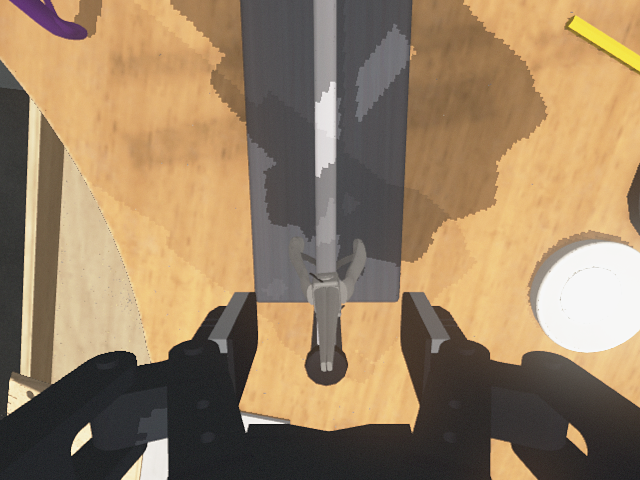

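Long pliers centred at (326,320). I'll close.

jog_arm(moves=[[[-0.0003,-0.0012,0.0015],0,0.5],[[-0.0003,-0.0012,0.0015],0,0],[[-0.0003,-0.0012,0.0015],0,0],[[-0.0003,-0.0012,0.0015],0,0],[[-0.0003,-0.0012,0.0015],0,0],[[-0.0003,-0.0012,0.0015],0,0]])

```text
time_s: 27.68
tool_pos: [535.2, -140.4, 181.7]
tcp_rot: [0.0, 0.994, 0.107, 0.0]
ft_force: [-2.2, -0.1, 2.9]
opening: 6.8
```

Run:
```python
from fit import *
print(np.round(cur(),2),robot.get_state()['ft_force'],robot.get_state()['opening'])
print(rel(cur(),tgt(RK,-69,315)))
```

```text
[ 5.3522e+02 -1.4043e+02  1.8170e+02  2.2000e-01] [-2.23415736 -0.07248125  2.89585923] 6.837277850463224
[0.0878, -0.3058, -0.1333, 0.072]
```

jog_arm(moves=[[[0,0,-0.015],0,0],[[0,0,-0.04],0,0],[[0,0,-0.07],0,0],[[0,0,-0.1],0,0],[[0,0,-0.125],0,0],[[0,0,-0.133],0,0],[[0.007,-0.025,-0.133],0.006,0],[[0.017,-0.06,-0.133],0.014,0],[[0.029,-0.1,-0.133],0.024,0],[[0.04,-0.14,-0.133],0.033,0],[[0.052,-0.18,-0.133],0.042,0],[[0.063,-0.22,-0.133],0.052,0],[[0.075,-0.26,-0.133],0.061,0],[[0.084,-0.292,-0.133],0.069,0],[[0.0878,-0.3058,-0.133],0.072,0],[[0.0878,-0.3058,-0.133],0.072,0],[[0.0878,-0.3058,-0.133],0.072,0]])

```text
time_s: 29.8
tool_pos: [555.6, 176.1, 314.1]
tcp_rot: [0.0, 0.997, 0.071, -0.0]
ft_force: [-0.4, -0.3, -0.4]
opening: 7.2
```

Run:
```python
from fit import *
cap('wrist','w20');print(np.round(cur(),3),robot.get_state()['ft_force'],robot.get_state()['opening'])
print(rel(cur(),tgt(RK,-69,190)))
```

```text
[5.55689e+02 1.76048e+02 3.14246e+02 1.42000e-01] [-0.86135692 -0.63584643 -0.35055916] 7.202801543718432
[0.0002, -0.001, 0.1242, -0.0013]
```

View pics/w20.png

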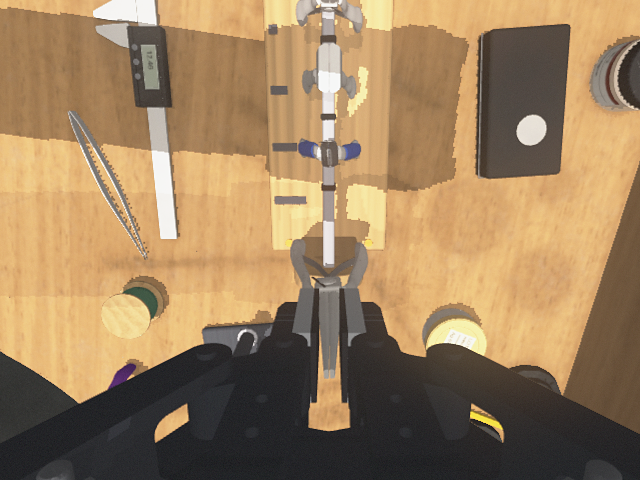

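jog_arm(moves=[[[0.0002,-0.0002,0.025],-0.001,0],[[0.0002,-0.0002,0.055],-0.001,0],[[0.0002,-0.0002,0.085],-0.001,0],[[0.0002,-0.0002,0.11],-0.001,0],[[0.0002,-0.0002,0.121],-0.001,0],[[0.0002,-0.0002,0.1235],-0.001,0],[[0.0002,-0.0002,0.1235],-0.001,0]])

```text
time_s: 30.72
tool_pos: [556.4, 177.2, 191.9]
tcp_rot: [-0.0, 0.997, 0.072, 0.001]
ft_force: [0.9, 0.2, -0.0]
opening: 7.5
```

Run:
```python
from fit import *
cap('wrist','w21');print(np.round(cur(),3),robot.get_state()['ft_force'],robot.get_state()['opening'])
print(rel(cur(),tgt(RK,-69,186.7)))
```

```text
[5.56469e+02 1.77308e+02 1.92146e+02 1.44000e-01] [-0.62876884 -0.16186476 -0.24699215] 7.233332311283186
[-0.0008, 0.0001, 0.0054, 0.0008]
```

View pics/w21.png

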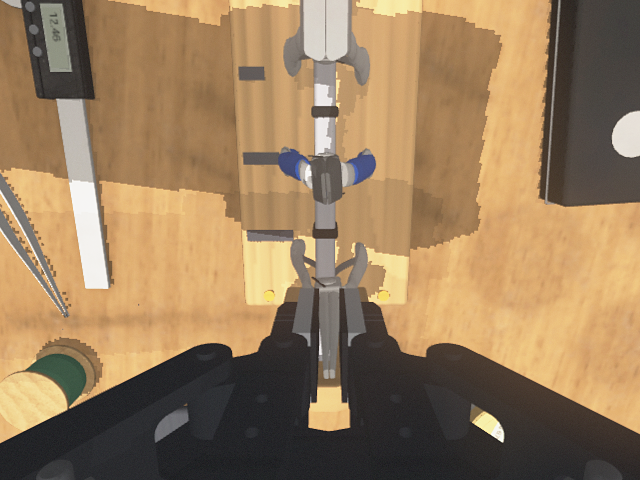

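jog_arm(moves=[[[-0.0005,0,0.002],0.001,0],[[-0.0005,0,0.004],0.001,0],[[-0.0005,0,0.0052],0.001,0],[[-0.0005,0,0.0052],0.001,0]])

```text
time_s: 31.28
tool_pos: [555.5, 177.4, 186.7]
tcp_rot: [0.0, 0.997, 0.072, 0.0]
ft_force: [-2.2, -0.0, 5.1]
opening: 6.8
```

jog_arm(moves=[[[0,0,0],0,0.15],[[0,0,0],0,0.3],[[0,0,0],0,0.5],[[0,0,0],0,0.5],[[0,0,-0.03],0,0.6],[[0,0,-0.07],0,0.6],[[0,0,-0.11],0,0.6],[[0,0,-0.15],0,0.6],[[0,0.01,-0.18],0,0.6],[[0,0.01,-0.18],0,0.6],[[0,0.01,-0.18],0,0.6],[[0,0.01,-0.18],0,0.6]])

```text
time_s: 32.78
tool_pos: [556.1, 167.5, 363.6]
tcp_rot: [0.0, 0.997, 0.072, -0.002]
ft_force: [-0.3, -0.1, 1.2]
opening: 51.3
```

Run:
```python
from fit import *
cap('wrist','w22');cap('side','s22');cap('scene','c22');print(np.round(cur(),3),robot.get_state()['ft_force'])
d=cam('w22')
for y,t in((69,138),(23,140),(-23,138),(-69,154)):print(y,[proj(d,W(RK,np.array([0,y,z]))).round(1).tolist() for z in(105,t)],'bays',[proj(d,W(RK,np.array([0,y+k,105])))[1].round(1) for k in(7.5,23,-23)])
a=cv2.imread('pics/w22.png')[0:300,250:410]; cv2.imwrite('pics/w22c.png',cv2.resize(a,None,fx=4,fy=2,interpolation=cv2.INTER_NEAREST))
a=cv2.imread('pics/s22.png')[150:350,200:400]; cv2.imwrite('pics/s22c.png',cv2.resize(a,None,fx=3,fy=3))
```

```text
[5.56416e+02 1.67497e+02 3.64485e+02 1.43000e-01] [-0.29162623 -0.30877959  0.40973831]
69 [[330.9, 1.9], [331.1, -13.2]] bays [np.float64(-10.1), np.float64(-35.5), np.float64(37.9)]
23 [[330.8, 72.5], [331.0, 65.8]] bays [np.float64(61.4), np.float64(37.9), np.float64(105.8)]
-23 [[330.7, 137.9], [330.9, 139.1]] bays [np.float64(127.6), np.float64(105.8), np.float64(168.8)]
-69 [[330.7, 198.5], [330.8, 210.5]] bays [np.float64(189.0), np.float64(168.8), np.float64(227.3)]
```

View pics/w22c.png

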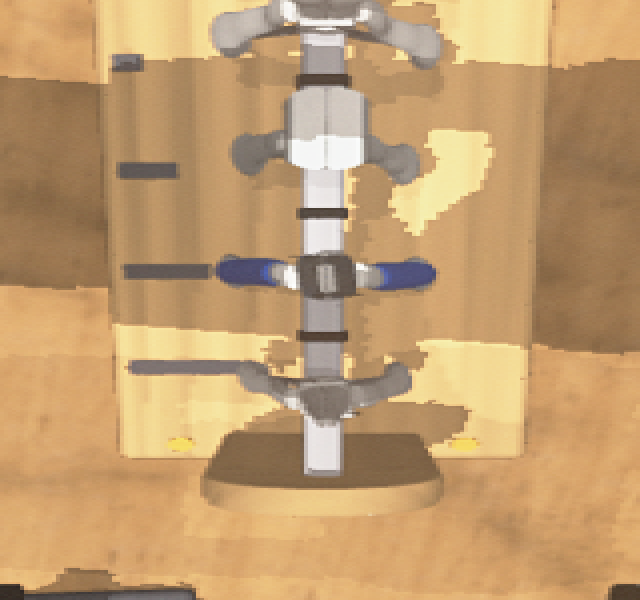

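View pics/s22c.png

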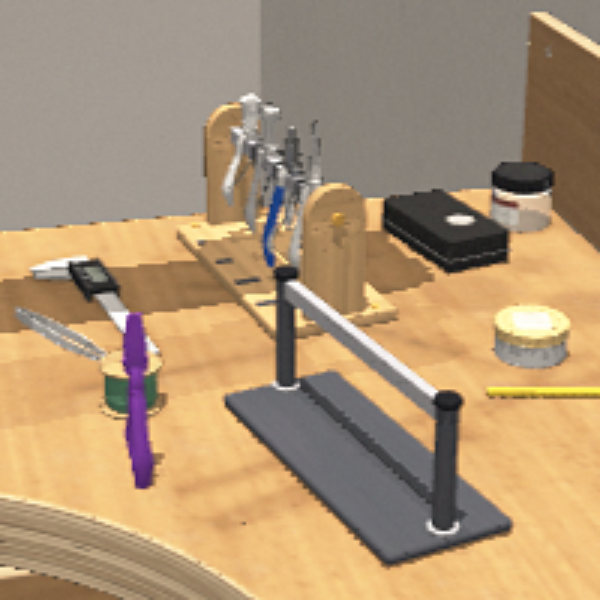

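View pics/c22.png

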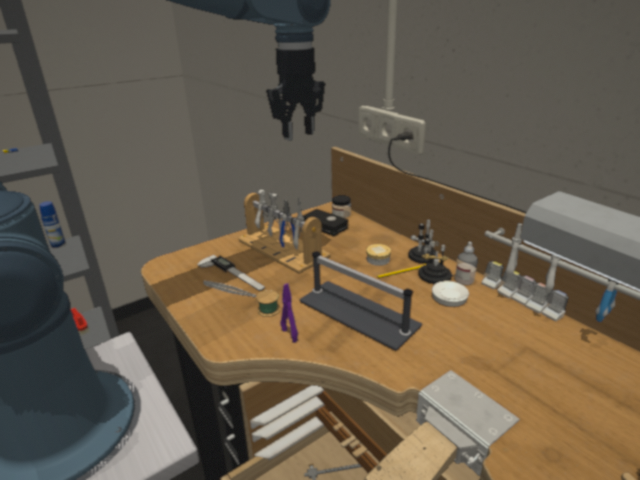

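Wrist view w22: each pair sits midway between bands (rows 40, 106 and 168), with blue at row 138 and long at row 198 as predicted. The stand is empty and the spool, tin, dish and purple pliers have not moved. I'm handing in.

```bash
python3 -c "
from h import *
print(robot.finish_job())
s=robot.get_state();print(s['time_s'])"
```

```text
the job is handed in; nothing more can be done
None
the job is handed in; nothing more can be done
```

All four pairs of pliers now hang nose up astride the rack's steel bar: snub, flared, blue and long, from the left bay to the right. I moved them one at a time, using about 33 s of the 106 s allowed. The highest wrist force I read was about 8 N, and nothing was dropped.

**Final checks:** The pictures taken before handing in show:
- The parking stand is empty.
- All four pairs hang within about 1–2 mm of their bay middles. The snub pair sat at the edge of the last wrist picture; its placing was checked in an earlier one.
- The spool, tin, dish and purple pliers are where they stood at the start.
- The gripper is well clear of the rack.

**What disagreed:** In one wrist view the rack's middle band appeared about 2 mm from where my fit put it, and the arm's measured position differed from its commanded one by 1–2 mm. I steered by the measured position and left the bay targets as they were. The hand-in gave no verdict.

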